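# Set out the bushes and open the screw jar

## Robot

A 6-joint arm with a two-finger parallel gripper is mounted at the origin on the work surface. World frame = base frame: x ahead of the robot, y to its left, z up, the work surface at z = 0. Lengths are in m, angles in rad, forces in N, time in s.
With the tool pointing down it reaches from about 0.3 to 1 m from the base axis. Payload 5.1 kg.
Tool frame: the origin (TCP) lies midway between the tips of the shut fingers; the grasp point (between the pads) lies 19 mm behind it; z points along the fingers, y is the direction in which the jaws open and shut (so a half turn about z gives the same grasp; the last joint's range is limited). The gripper opens to 95 mm and grips with 3 to 60 N. Pads are 20 mm wide; open, the fingers measure 119 mm over their backs; the gripper's body (75 mm by 180 mm) begins 59 mm behind the grasp point.
Start: joints at [1.215, 0.124, 1.65, -0, 1.367, -0.083], TCP at [0.175, 0.626, 0.194] pointing down, gripper open.
Joint ranges: [-2.61, 2.61], [-1.02, 2.33], [0.03, 2.71], [-1.35, 4.49], [0.32, 2.68], [-2.91, 2.91]. Speed limits (rad/s): [2.57, 2.57, 3.14, 3.14, 3.14, 3.14].

## Interface

Orientations are given as [roll, pitch, yaw] about the fixed x, y, z axes, in that order (R = Rz(yaw) Ry(pitch) Rx(roll)).
In Python, from workcell import read_state, snapshot, finish_job gives the robot as it stands. The module is installed in compiled form; this text tells all that it offers.
- The arm moves only by the tool carry_out, never from a script. Its argument "targets" is a list that holds one entry, the list of rows, each a list of 7 numbers: the shift along the tool's x, y, z in cm, then the turn, a rotation vector about the tool's x, y, z in rad, then the opening, from 0 (shut) to 1 (fully open). In form: [[[dx, dy, dz, rx, ry, rz, hand], ...]]. A call has exactly 10 rows; each row shifts and turns the pose as measured when the row begins, along the tool's axes as they then stand; what a row does not reach is not made up. A row lasts 1/10 s, in which the tool goes at most 50 mm and 8.59 degrees, less where a joint would pass 70% of its speed; a pose out of reach is approached as far as the arm can. A call is refused whole if a number of a shift passes 5 or a number of a turn 0.15, either way. A call with a gripper value outside its range is refused whole. The fingers move at their own pace and stop on an object; "squeeze" is the grip in N (left out, the last holds). Time passes only in rows, so rows that do not move let the fingers close, or fill a call up. It gives the time, the measured TCP pose, the force and the opening at its end, in the units of the state.
- read_state(): the state, without advancing time (a new reading comes with each control period).
- snapshot(name): name is "scene" or "top"; returns a dict with "frame" (384x512x3 uint8, blue, green, red), "depth" (384x512 float32, m along the optical axis (not along the pixel's ray), 0 where there is no reading), "fx", "fy", "cx", "cy" (pixels), "R" (3x3) and "t" (3): a world point X has camera coordinates R X + t. Camera axes: x right, y down, z forward; pixel columns grow to the right and rows downward; lengths in m; the calibration is good to about 2 mm. A picture is of the moment at which its call begins.
- finish_job(): hands the job in, once; it reports no verdict.
The state is a dict: "clock": time; "qpos": joint angles; "qvel": joint speeds; "joint_efforts": joint torques, N m; "ee_pos": TCP position; "orientation": TCP orientation; "ft_force": force on the tool from outside, world axes, zero at the start; "torque": the same for the moment, N m; "grip_width": opening from 0.0 (shut) to 1.0 (fully open).
Only numpy, scipy, OpenCV 4.12 (cv2) and the standard library are available. Lean on these libraries where they do the work, as an engineer would, in place of code of your own. Each camera call takes 0.05 s, during which the arm holds its last target. There are 200 camera calls.

## Task

Get the bench ready for fitting grub screws: with the straightedge held in the gripper, push all the brass bushes, upright, into a straight row centred on the white line, never touching them with the fingers, and park the straightedge squarely back on its grey rectangle. Slide (do not lift) the steel dish centrally onto the yellow ring, and only then unscrew the red cap from the jar without forcing it, lift it clear and lay it top side up inside the dish. At the end the dish is still on the ring, the bushes are still on the line, and the other tools lie where they were.

Things in the scene. Friction and masses are not known exactly. Their poses are not given: they have to be found in the camera images.
- line_mark (a point): White painted line, 6 mm wide and 280 mm long, on the blue mat (table height, z = 0). Origin: its middle; the line runs along its own y axis, its own x axis points away from the robot, square to the line.
- ring_mark (a point): Yellow painted ring, 128 mm across, on the mat. Origin: its centre, at table height.
- pad_mark (a point): Yellow-edged dark grey rectangle painted on the mat, the straightedge's parking place, 66 x 236 mm. Origin: its centre at table height; its y axis is its long direction.
- jar: White plastic screw jar clamped fast in an aluminium holder with a foot 90 mm square; body 62 mm across, 60 mm high; the neck on it reaches 87 mm and is 46 mm across its thread. Origin: centre of its underside, at table height.
- jar_mouth (a point): Centre of the jar's mouth, at the top of its neck; z up. Right-hand thread: the cap is undone counter-clockwise seen from above, climbs 7 mm a turn and lets go after a little over two turns (12 to 13.5 rad); before that it cannot be pulled off. It turns easily, has about 1 mm of play up and down, and stays where it is left.
- dish: Loose round steel dish, 108 mm across the rim, 14 mm tall, 100 mm across its foot, wall 3 mm, inner floor 3 mm above the table and 94 mm across there, 300 g. Origin: centre of its underside; z up. Fingertips can be put inside it to drag it by the wall.
- straightedge_grip (a point): Aluminium straightedge, 250 g: blade 220 x 50 mm and 4 mm thick, with an upright wooden grip in the middle, 80 mm long, 16 mm wide, its top 56 mm above the blade's underside. Origin: in the middle of the grip, 40 mm above the blade's underside; the y axis is the long direction of blade and grip, the two long blade edges lie 25 mm either side along its x axis; z up.
- cap_center (a point): Red round screw cap of that jar, 52 mm across, 34 mm tall, 50 g, hollow from below (26 mm deep), with a white mark on its flat top. Origin: on its axis half-way up (17 mm below its top); z points out of its top. Screwed home, its top is 8 mm above the jar's mouth.
- bush0_center (a point): One of the brass bushes (three to five are present): upright round piece 24 mm across, 16 mm tall, 50 g, dark bore in its top. Origin: its centre, 8 mm above its underside; z up.
- bush1_center (a point): One of the brass bushes (three to five are present): upright round piece 24 mm across, 16 mm tall, 50 g, dark bore in its top. Origin: its centre, 8 mm above its underside; z up.
- bush2_center (a point): One of the brass bushes (three to five are present): upright round piece 24 mm across, 16 mm tall, 50 g, dark bore in its top. Origin: its centre, 8 mm above its underside; z up.
- bush3_center (a point): One of the brass bushes (three to five are present): upright round piece 24 mm across, 16 mm tall, 50 g, dark bore in its top. Origin: its centre, 8 mm above its underside; z up.
- bush4_center (a point): One of the brass bushes (three to five are present): upright round piece 24 mm across, 16 mm tall, 50 g, dark bore in its top. Origin: its centre, 8 mm above its underside; z up.
- pliers: Red-handled pliers, a bystander lying or standing loose; leave it alone. Origin: near its middle, at its underside.
- calliper: Steel calliper with a black display, a bystander lying or standing loose; leave it alone. Origin: near its middle, at its underside.
- glue: Small yellow glue bottle, 34 mm across, 85 mm tall, a bystander lying or standing loose; leave it alone. Origin: near its middle, at its underside.
- driver: Blue-handled screwdriver, a bystander lying or standing loose; leave it alone. Origin: near its middle, at its underside.
- tape: Roll of black tape, 70 mm across, 18 mm tall, a bystander lying or standing loose; leave it alone. Origin: near its middle, at its underside.
- meter: Black hand-held meter, 55 x 130 x 26 mm, a bystander lying or standing loose; leave it alone. Origin: near its middle, at its underside.
There are look-alikes about, which are no part of the job. Leave any brown, green or pink look-alike of the dish alone.

How it is judged:
By the outcome, as a careful person would: the job done as asked, in the order asked, and still so for the second after the job is handed in, with the robot touching nothing.
Of bush0, bush1, bush2, bush3, bush4 only 3 to 5 are there at a start; the rules pass over those that are not, and their reading is None.
At some moment in a run one of bush0, bush1, bush2, bush3, bush4, dish may be knocked a few centimetres aside while the robot is not near it.
It also fails if it takes over 210 s, if anything falls off the work surface, if the arm or the gripper's body presses on something with over 40 N, if the wrist force passes 120 N, or if a joint passes its speed limit or range.

## Working session

There is one attempt and no reset: what is moved stays moved. The work goes in short steps, Python scripts to look and compute and a tool call to move; the robot and the scene stay as the last step left them, time stands still between calls to the robot, and variables do not carry over. Pictures are saved under pics/ and viewed, about 12 in all and at most 16, crops included, and the job is handed in when it is done.

Besides the shell and the picture viewer there is one more tool, called after "Request:" as name(argument=value, ...), one argument or row to a line, values as JSON. carry_out: Moves the arm, as the interface text tells. Its arguments: {"type":"object","properties":{"targets":{"type":"array"},"squeeze":{"type":"number"}},"required":["targets"]}

```bash
mkdir -p pics
cat > h.py <<'E'
import numpy as np, cv2
from workcell import read_state, snapshot, finish_job
def ray(s,u,v,z):
    d=s['R'].T@np.array([(u-s['cx'])/s['fx'],(v-s['cy'])/s['fy'],1.]); c=-s['R'].T@s['t']
    return c+d*(z-c[2])/d[2]
def pix(s,X):
    c=s['R']@np.array(X)+s['t']; return c[0]/c[2]*s['fx']+s['cx'],c[1]/c[2]*s['fy']+s['cy']
def st():
    s=read_state(); print('t %.2f'%s['clock'],'tcp',np.round(s['ee_pos'],4),'rpy',np.round(s['orientation'],4),'F',np.round(s['ft_force'],1),'g %.3f'%s['grip_width'],'q',np.round(s['qpos'],3)); return s
E
python3 - <<'E'
from h import *
st()
for n in('top','scene'):
    s=snapshot(n); cv2.imwrite(f'pics/{n}0.png',cv2.resize(s['frame'],(800,600),interpolation=cv2.INTER_CUBIC)); np.savez(f'{n}0.npz',**s)
    print(n,-s['R'].T@s['t'],s['R'].round(3).tolist(),s['fx'])
E
```

```text
t 0.00 tcp [0.1749 0.6253 0.1932] rpy [-3.1396e+00 -1.0000e-04  2.8689e+00] F [-0.3  0.7 -0.2] g 0.998 q [ 1.215  0.124  1.652 -0.     1.367 -0.083]
top [ 0.3253094  -0.02107748  1.61496104] [[0.001, -1.0, 0.007], [-0.993, -0.002, -0.12], [0.12, -0.007, -0.993]] 458.19218182567306
scene [ 1.03079844 -0.05097922  0.94318166] [[0.036, 0.999, -0.002], [0.852, -0.032, -0.523], [-0.522, 0.017, -0.853]] 351.68301258144146
```

View pics/top0.png

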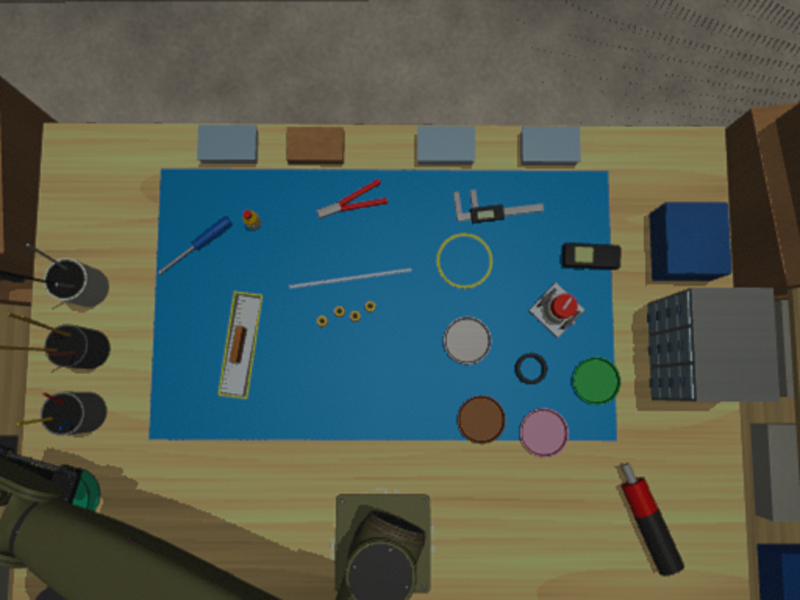

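View pics/scene0.png

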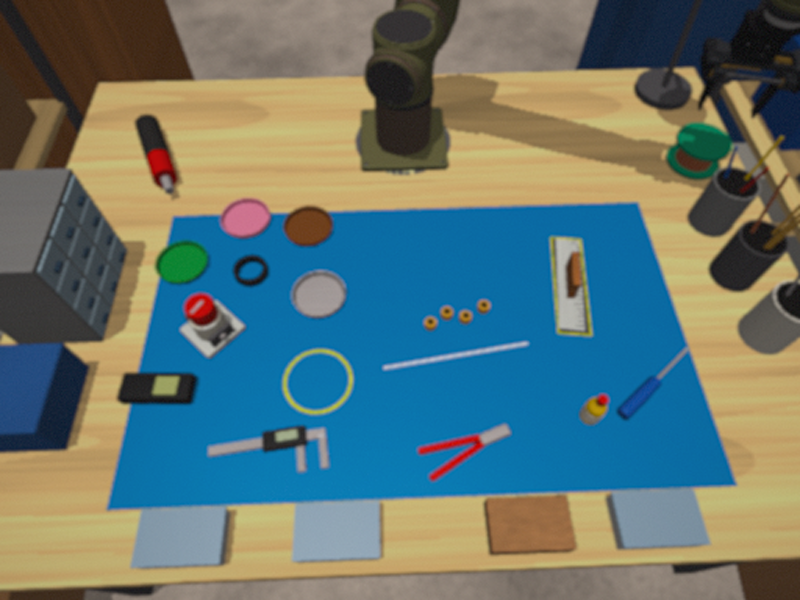

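The pictures show four bushes at top (322–371, 306–321) on the robot's side of the white line (290,287)–(411,269). The straightedge is on its pad at (240,345), the steel dish at (467,340), the ring at (465,261) and the red-capped jar at (558,308). Next I measure them.

```bash
cat >> h.py <<'E'
def reg(s,mask,lo,hi,k=0):
    # components of mask inside box given in 800x600 coordinates
    m=np.zeros_like(mask,np.uint8); a=[int(x*.64) for x in (*lo,*hi)]
    m[a[1]:a[3],a[0]:a[2]]=mask[a[1]:a[3],a[0]:a[2]]
    n,l,stt,c=cv2.connectedComponentsWithStats(m)
    return [(stt[i,4],c[i],cv2.findContours((l==i).astype(np.uint8),cv2.RETR_EXTERNAL,cv2.CHAIN_APPROX_NONE)[0][0][:,0]) for i in range(1,n) if stt[i,4]>k]
def hsv(s): return cv2.cvtColor(s['frame'],cv2.COLOR_BGR2HSV)
def notblue(s):
    h=hsv(s); return ((h[...,0]<95)|(h[...,0]>115)|(h[...,1]<150)).astype(np.uint8)
def world(s,c,z): return np.array([ray(s,u,v,z)[:2] for u,v in c],np.float32)
def circ(w):
    A=np.c_[2*w,np.ones(len(w))]; x=np.linalg.lstsq(A,(w**2).sum(1),rcond=None)[0]; return x[:2],np.sqrt(x[2]+x[:2]@x[:2])
E
python3 - <<'E'
from h import *
L=lambda n:dict(np.load(n+'0.npz'))
B={'top':dict(line=((280,260),(420,295)),bush=((305,297),(385,332)),ring=((430,225),(500,295)),pad=((210,285),(270,405)),dish=((438,312),(497,370)),cap=((525,280),(590,340))),
 'scene':dict(line=((375,335),(535,375)),bush=((415,292),(500,334)),ring=((275,340),(360,420)),pad=((540,228),(600,345)),dish=((285,264),(355,324)),cap=((175,285),(250,360)))}
for n in('top','scene'):
    s=L(n); nb=notblue(s); b=B[n]; h=hsv(s)
    for a,c,k in reg(s,nb,*b['line'],20):
        w=world(s,k,0); r=cv2.minAreaRect(w); print(n,'line',a,r, 'axis',cv2.fitLine(w,2,0,.01,.01).ravel())
    for a,c,k in reg(s,nb,*b['bush'],8):
        print(n,'bush',a,world(s,[c],.010),circ(world(s,k,.012)))
    for a,c,k in reg(s,nb,*b['ring'],20): print(n,'ring',a,circ(world(s,k,0)))
    for a,c,k in reg(s,nb,*b['pad'],50): print(n,'pad',a,cv2.minAreaRect(world(s,k,0)))
    for a,c,k in reg(s,nb,*b['dish'],50): print(n,'dish',a,circ(world(s,k,.014)))
    red=(((h[...,0]<8)|(h[...,0]>172))&(h[...,1]>150)&(h[...,2]>60)).astype(np.uint8)
    for a,c,k in reg(s,red,*b['cap'],20): print(n,'cap',a,c,world(s,[c],.095),world(s,[c],.08), cv2.minEnclosingCircle(k))
    wood=((h[...,0]<18)&(h[...,1]>90)).astype(np.uint8)
    for a,c,k in reg(s,wood,*b['pad'],20): print(n,'grip',a,cv2.minAreaRect(world(s,k,.056)),world(s,[c],.05))
    wh=((h[...,1]<70)&(h[...,2]>90)).astype(np.uint8)
    for a,c,k in reg(s,wh,*b['pad'],20): print(n,'blade',a,cv2.minAreaRect(world(s,k,.004)))
    u=b['pad']; 
s=L('top');t=s['frame'][180:262,130:175];cv2.imwrite('pics/c1.png',np.hstack([cv2.resize(t,None,fx=7,fy=7,interpolation=cv2.INTER_NEAREST)]))
t=s['frame'][175:225,330:390];cv2.imwrite('pics/c2.png',cv2.resize(t,None,fx=8,fy=8,interpolation=cv2.INTER_NEAREST))
E
```

```text
top line 224 ((0.5847539901733398, 0.07607371360063553), (0.010189753025770187, 0.2809969186782837), 8.263864517211914) axis [ 0.14527167 -0.9893918   0.5844694   0.07786778]
top bush 51 [[0.51939225 0.03118115]] (array([0.51914604, 0.03110265]), np.float64(0.012748270753378265))
top bush 48 [[0.50729114 0.10013923]] (array([0.50717832, 0.10011765]), np.float64(0.012252832218924262))
top bush 48 [[0.49695942 0.06446533]] (array([0.49689624, 0.06440919]), np.float64(0.012240189813984214))
top bush 50 [[0.48503566 0.13888218]] (array([0.48470144, 0.13886936]), np.float64(0.01256814688416017))
top ring 302 (array([ 0.62587786, -0.18412147]), np.float64(0.06441396144484927))
top pad 1359 ((0.4324766993522644, 0.3232002854347229), (0.07002845406532288, 0.24012015759944916), 82.90255737304688)
top dish 782 (array([ 0.44210507, -0.18721353]), np.float64(0.053732194255732724))
top cap 164 [360.84146341 195.73780488] [[ 0.50934    -0.38788438]] [[ 0.5111561  -0.39150426]] ((361.0, 195.5), 7.826338291168213)
top grip 145 ((0.42942070960998535, 0.31736910343170166), (0.02199418842792511, 0.0762
[... 772 characters left out ...]
6633698963))
scene ring 568 (array([ 0.62479753, -0.18255362]), np.float64(0.06607421206371795))
scene pad 1497 ((0.43001192808151245, 0.3245752453804016), (0.07437683641910553, 0.2452356219291687), 82.90454864501953)
scene dish 888 (array([ 0.44297487, -0.18577745]), np.float64(0.055479048291952465))
scene cap 256 [128.3984375 197.71875  ] [[ 0.52100486 -0.38321242]] [[ 0.5119892  -0.38908792]] ((128.5, 197.5), 10.12432861328125)
scene grip 187 ((0.4451449513435364, 0.3158736526966095), (0.02574010007083416, 0.10198095440864563), 81.74325561523438) [[0.44055566 0.31790623]]
scene blade 809 ((0.4317430257797241, 0.32136070728302), (0.05843385308980942, 0.2386077344417572), 81.66962432861328)
```

View pics/c1.png

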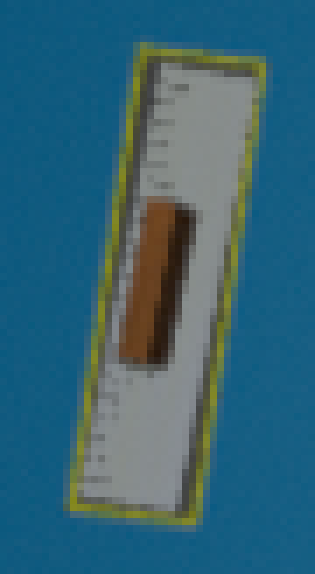

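The crop shows the straightedge turned about 2° relative to its pad, with its grip in the middle. Positions agree across the two views to about 2 mm. Moving over the grip now.

```bash
cat >> h.py <<'E'
from scipy.spatial.transform import Rotation as Ro
def plan(p,yaw=None,n=10,hand=None):
    """rows (tool cm, rad) from the measured pose to p, yaw with tool down"""
    s=st(); R0=Ro.from_euler('xyz',s['orientation']); d=np.array(p)-s['ee_pos']
    Rt=R0 if yaw is None else Ro.from_euler('xyz',[np.pi,0,yaw])
    w=(R0.inv()*Rt).as_rotvec(); print('dist',np.linalg.norm(d).round(4),'rot',w.round(4))
    for k in range(n):
        R=R0*Ro.from_rotvec(w*k/n); r=np.r_[R.inv().apply(d)*100/n,w/n].round(4)
        if k==0 or abs(w[2])>.02: print(r.tolist())
E
python3 -c "
from h import *
plan([.431,.3215,.10],2.97)"
```

```text
t 0.10 tcp [0.1749 0.6254 0.1934] rpy [-3.1398e+00 -2.0000e-04  2.8688e+00] F [-0.2 -0.1 -0.6] g 1.002 q [ 1.215  0.124  1.651  0.     1.368 -0.083]
dist 0.4082 rot [-0.0018 -0.0002 -0.1012]
[-3.285, -2.235, 0.9371, -0.0002, -0.0, -0.0101]
[-3.2621, -2.2683, 0.9368, -0.0002, -0.0, -0.0101]
[-3.239, -2.3013, 0.9365, -0.0002, -0.0, -0.0101]
[-3.2155, -2.3342, 0.9362, -0.0002, -0.0, -0.0101]
[-3.1917, -2.3668, 0.9358, -0.0002, -0.0, -0.0101]
[-3.1676, -2.3991, 0.9355, -0.0002, -0.0, -0.0101]
[-3.1431, -2.4312, 0.9351, -0.0002, -0.0, -0.0101]
[-3.1183, -2.4631, 0.9348, -0.0002, -0.0, -0.0101]
[-3.0932, -2.4947, 0.9344, -0.0002, -0.0, -0.0101]
[-3.0678, -2.526, 0.934, -0.0002, -0.0, -0.0101]
```

Request:
carry_out(
  targets=[
    [[-3.28,-2.24,0.94,0,0,-0.01,0.6],[-3.26,-2.27,0.94,0,0,-0.01,0.6],[-3.24,-2.3,0.94,0,0,-0.01,0.6],[-3.22,-2.33,0.94,0,0,-0.01,0.6],[-3.19,-2.37,0.94,0,0,-0.01,0.6],[-3.17,-2.4,0.94,0,0,-0.01,0.6],[-3.14,-2.43,0.94,0,0,-0.01,0.6],[-3.12,-2.46,0.94,0,0,-0.01,0.6],[-3.09,-2.5,0.93,0,0,-0.01,0.6],[-3.07,-2.53,0.93,0,0,-0.01,0.6]],
  ],
)

```text
clock: 1.1
ee_pos: [0.4358, 0.3132, 0.0928]
orientation: [-3.138, -0.003, 2.983]
ft_force: [0.6, 0.0, -0.7]
grip_width: 0.601
```

```bash
python3 -c "
from h import *
plan([.431,.3215,.022],2.97)"
```

```text
t 1.10 tcp [0.4358 0.3132 0.0928] rpy [-3.1385e+00 -2.9000e-03  2.9828e+00] F [ 0.6  0.  -0.7] g 0.601 q [ 5.230e-01 -3.700e-02  1.994e+00 -1.000e-03  1.189e+00 -8.880e-01]
dist 0.0715 rot [-0.0031 -0.0029  0.0128]
[0.0584, 0.0765, 0.708, -0.0003, -0.0003, 0.0013]
```

Request:
carry_out(
  targets=[
    [[0.19,0.25,0.5,0,0,0.004,0.4],[0.19,0.25,0.9,0,0,0.004,0.4],[0.19,0.25,1.2,0,0,0.004,0.4],[0,0,1.2,0,0,0,0.4],[0,0,1.2,0,0,0,0.4],[0,0,1.0,0,0,0,0.4],[0,0,0.7,0,0,0,0.4],[0,0,0.4,0,0,0,0.4],[0,0,0,0,0,0,0.4],[0,0,0,0,0,0,0.4]],
  ],
)

```text
clock: 2.1
ee_pos: [0.4281, 0.3205, 0.0124]
orientation: [-3.134, -0.008, 2.97]
ft_force: [0.4, 1.0, -0.6]
grip_width: 0.4
```

```bash
python3 -c "
from h import *
plan([.431,.3215,.022],2.97)
s=snapshot('top');cv2.imwrite('pics/g.png',cv2.resize(s['frame'][170:270,110:210],None,fx=5,fy=5))"
```

```text
t 2.10 tcp [0.4281 0.3205 0.0124] rpy [-3.1341 -0.0076  2.9696] F [ 0.4  1.  -0.6] g 0.400 q [ 5.430e-01  6.700e-02  2.041e+00 -1.000e-03  1.045e+00 -8.560e-01]
dist 0.0101 rot [-0.0075 -0.0076 -0.0004]
[-0.0257, 0.0138, -0.0963, -0.0007, -0.0008, -0.0]
```

View pics/g.png

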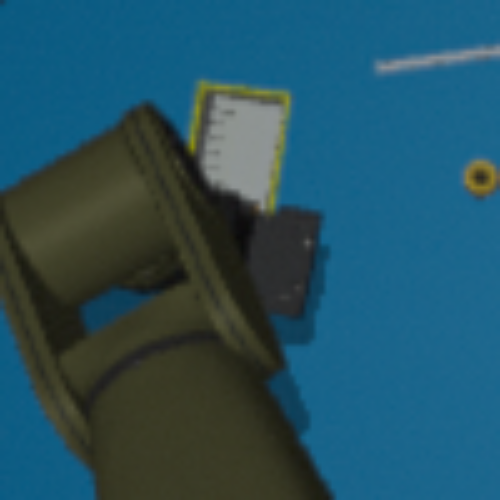

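The gripper stands astride the wooden grip over the pad. I level the tool and raise it slightly, then close.

Request:
carry_out(
  targets=[
    [[-0.06,0.03,-0.23,-0.0017,-0.0018,0,0.4],[-0.06,0.03,-0.23,-0.0017,-0.0018,0,0.4],[-0.06,0.03,-0.23,-0.0017,-0.0018,0,0.4],[-0.06,0.03,-0.2,-0.0017,-0.0018,0,0.4],[0,0,0,0,0,0,0.4],[0,0,0,0,0,0,0.3],[0,0,0,0,0,0,0.2],[0,0,0,0,0,0,0.15],[0,0,0,0,0,0,0.1],[0,0,0,0,0,0,0.0]],
  ],
  squeeze=45,
)

```text
clock: 3.15
ee_pos: [0.4328, 0.3219, 0.0247]
orientation: [3.139, 0.004, 2.969]
ft_force: [-0.2, -0.5, 1.1]
grip_width: 0.163
```

Request:
carry_out(
  targets=[
    [[0,0,0,0,0,0,0],[0,0,0,0,0,0,0],[0,0,0,0,0,0,0],[0,0,0,0,0,0,0],[0,0,0,0,0,0,0],[0,0,0,0,0,0,0],[0,0,0,0,0,0,0],[0,0,0,0,0,0,0],[0,0,0,0,0,0,0],[0,0,0,0,0,0,0]],
  ],
)

```text
clock: 4.15
ee_pos: [0.4328, 0.3219, 0.0247]
orientation: [3.139, 0.004, 2.968]
ft_force: [-1.0, -0.8, 0.7]
grip_width: 0.164
```

```bash
python3 -c "
from h import *
plan([.431,.3215,.022],2.97)"
```

```text
t 4.15 tcp [0.4328 0.3219 0.0247] rpy [3.1391 0.0036 2.9685] F [-1.  -0.8  0.7] g 0.164 q [ 0.54   0.049  2.035 -0.     1.053 -0.857]
dist 0.0032 rot [ 0.0025  0.0036 -0.0015]
[0.0172, -0.0066, 0.0264, 0.0003, 0.0004, -0.0002]
```

Request:
carry_out(
  targets=[
    [[0,0,-0.2,0,0,0,0],[0,0,-0.4,0,0,0,0],[0,0,-0.6,0,0,0,0],[0,0,-0.7,0,0,0,0],[0,0,-0.7,0,0,0,0],[0,0,-0.7,0,0,0,0],[0,0,-0.6,0,0,0,0],[0,0,-0.4,0,0,0,0],[0,0,-0.2,0,0,0,0],[0,0,0,0,0,0,0]],
  ],
)

```text
clock: 5.15
ee_pos: [0.4311, 0.3212, 0.072]
orientation: [3.141, 0.001, 2.969]
ft_force: [0.5, -1.1, -3.2]
grip_width: 0.164
```

```bash
sed -i "s/def plan(p,yaw=None,n=10,hand=None)/def plan(p,yaw=None,n=10,rp=(np.pi,0))/; s/\[np.pi,0,yaw\]/[*rp,yaw]/" h.py; python3 -c "
from h import *
plan([.4376,.076,.085],1.717,20,(3.1391,.0036))"
```

```text
t 5.15 tcp [0.4311 0.3212 0.072 ] rpy [3.1407e+00 1.3000e-03 2.9690e+00] F [ 0.5 -1.1 -3.2] g 0.164 q [ 0.54  -0.015  2.01  -0.     1.145 -0.858]
dist 0.2456 rot [ 0.0017 -0.0041  1.2519]
[-0.2425, -1.202, -0.0657, 0.0001, -0.0002, 0.0626]
[-0.3173, -1.1844, -0.0655, 0.0001, -0.0002, 0.0626]
[-0.3908, -1.1623, -0.0653, 0.0001, -0.0002, 0.0626]
[-0.4627, -1.1356, -0.0651, 0.0001, -0.0002, 0.0626]
[-0.5329, -1.1044, -0.0649, 0.0001, -0.0002, 0.0626]
[-0.6009, -1.0689, -0.0647, 0.0001, -0.0002, 0.0626]
[-0.6666, -1.0292, -0.0645, 0.0001, -0.0002, 0.0626]
[-0.7297, -0.9855, -0.0643, 0.0001, -0.0002, 0.0626]
[-0.7899, -0.9379, -0.064, 0.0001, -0.0002, 0.0626]
[-0.8471, -0.8867, -0.0638, 0.0001, -0.0002, 0.0626]
[-0.9009, -0.832, -0.0635, 0.0001, -0.0002, 0.0626]
[-0.9512, -0.774, -0.0633, 0.0001, -0.0002, 0.0626]
[-0.9978, -0.713, -0.063, 0.0001, -0.0002, 0.0626]
[-1.0404, -0.6492, -0.0628, 0.0001, -0.0002, 0.0626]
[-1.079, -0.5828, -0.0625, 0.0001, -0.0002, 0.0626]
[-1.1134, -0.5142, -0.0622, 0.0001, -0.0002, 0.0626]
[-1.1434, -0.4435, -0.0619, 0.0001, -0.0002, 0.0626]
[-1.1689, -0.3711, -0.0617, 0.0001, -0.0002, 0.0626]
[-1.1898, -0.2973, -0.0614, 0.0001, -0.0002, 0.0626]
[-1.2061, -0.2223, -0.0611, 0.0001, -0.0002, 0.0626]
```

Request:
carry_out(
  targets=[
    [[-0.24,-1.2,-0.07,0,0,0.063,0],[-0.32,-1.18,-0.07,0,0,0.063,0],[-0.39,-1.16,-0.07,0,0,0.063,0],[-0.46,-1.14,-0.07,0,0,0.063,0],[-0.53,-1.1,-0.07,0,0,0.063,0],[-0.6,-1.07,-0.07,0,0,0.063,0],[-0.67,-1.03,-0.07,0,0,0.063,0],[-0.73,-0.99,-0.07,0,0,0.063,0],[-0.79,-0.94,-0.07,0,0,0.063,0],[-0.85,-0.89,-0.07,0,0,0.063,0]],
  ],
)

```text
clock: 6.15
ee_pos: [0.4302, 0.1942, 0.0759]
orientation: [-3.137, -0.002, 2.316]
ft_force: [-0.1, -0.3, -2.7]
grip_width: 0.162
```

Request:
carry_out(
  targets=[
    [[-0.9,-0.83,-0.07,0,0,0.063,0],[-0.95,-0.77,-0.07,0,0,0.063,0],[-1.0,-0.71,-0.07,0,0,0.063,0],[-1.04,-0.65,-0.07,0,0,0.063,0],[-1.08,-0.58,-0.07,0,0,0.063,0],[-1.11,-0.51,-0.07,0,0,0.063,0],[-1.14,-0.44,-0.07,0,0,0.063,0],[-1.0,-0.3,-0.07,0,0,0.05,0],[-0.5,-0.1,0,0,0,0.03,0],[0,0,0,0,0,0,0]],
  ],
)

```text
clock: 7.15
ee_pos: [0.4269, 0.087, 0.0791]
orientation: [-3.132, 0.001, 1.769]
ft_force: [-0.0, -0.0, -2.6]
grip_width: 0.163
```

```bash
python3 -c "
from h import *
plan([.4376,.076,.055],1.717,1,(3.1391,.0036))
s=snapshot('scene');cv2.imwrite('pics/s2.png',cv2.resize(s['frame'],(800,600)))"
```

```text
t 7.15 tcp [0.4269 0.087  0.0791] rpy [-3.1320e+00  8.0000e-04  1.7694e+00] F [-0.  -0.  -2.6] g 0.163 q [ 7.900e-02 -2.630e-01  2.217e+00 -2.000e-03  1.197e+00 -1.190e-01]
dist 0.0286 rot [-0.0119 -0.0026  0.0524]
[-1.2865, 0.8603, 2.4006, -0.0119, -0.0026, 0.0524]
```

View pics/s2.png

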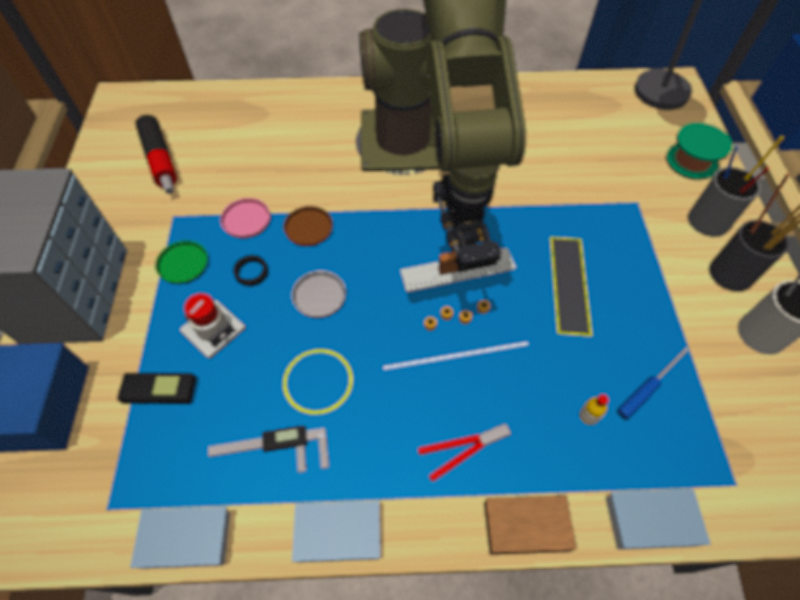

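The scene view shows the blade held above the mat just behind the bushes, with its edge from (402,280) to (515,260). The pad at (570,285) is now empty, so I re-measure it and the blade's position in the hand while correcting the pose.

```bash
python3 -c "
from h import *
for n,b in(('top',((210,285),(270,405))),('scene',((540,228),(600,345)))):
    s=snapshot(n)
    for a,c,k in reg(s,notblue(s),*b,50): print(n,'pad',a,cv2.minAreaRect(world(s,k,0)))
    h=hsv(s); wh=((h[...,1]<70)&(h[...,2]>80)).astype(np.uint8)
    bb=((290,295),(430,370)) if n=='top' else ((395,240),(520,295))
    for a,c,k in reg(s,wh,*bb,20): print(n,'blade',a,cv2.minAreaRect(world(s,k,.0584)),world(s,k,.0584)[[k[:,0].argmin(),k[:,0].argmax()]].tolist())
"
```

```text
top pad 1360 ((0.4324766993522644, 0.3232002854347229), (0.07002845406532288, 0.24012015759944916), 82.90255737304688)
top blade 260 ((0.44105032086372375, 0.0137599166482687), (0.0501786433160305, 0.06390542536973953), 11.42624568939209) [[0.4604211151599884, 0.04097042977809906], [0.4264437258243561, -0.020430956035852432]]
top blade 35 ((0.397382527589798, 0.1489459127187729), (0.016961155459284782, 0.02032296359539032), 0.8336940407752991) [[0.4023711383342743, 0.15918107330799103], [0.3922560214996338, 0.13870877027511597]]
scene pad 1498 ((0.4300200939178467, 0.3245096802711487), (0.07414285838603973, 0.24520975351333618), 83.01322937011719)
scene blade 713 ((0.4179888665676117, 0.08890608698129654), (0.07121431082487106, 0.2210916429758072), 12.007216453552246) [[0.42232006788253784, -0.018742097541689873], [0.42695334553718567, 0.20114515721797943]]
```

Request:
carry_out(
  targets=[
    [[-0.2,0.1,0.2,-0.001,0,0.008,0],[-0.2,0.1,0.4,-0.001,0,0.008,0],[-0.2,0.1,0.4,-0.001,0,0.008,0],[-0.2,0.1,0.4,-0.001,0,0.008,0],[-0.2,0.1,0.4,-0.001,0,0.008,0],[-0.1,0.1,0.4,-0.001,0,0.006,0],[-0.1,0.1,0.3,-0.001,0,0.003,0],[0,0.1,0.2,-0.001,0,0,0],[0,0,0,-0.001,0,0,0],[0,0,0,0,0,0,0]],
  ],
)

```text
clock: 8.3
ee_pos: [0.4372, 0.0774, 0.0488]
orientation: [-3.14, 0.0, 1.72]
ft_force: [0.1, 1.3, -3.7]
grip_width: 0.164
```

```bash
python3 -c "
from h import *
plan([.4376,.076,.027],1.717,1,(3.1391,.0036))"
```

```text
t 8.30 tcp [0.4372 0.0774 0.0488] rpy [-3.1403e+00  4.0000e-04  1.7203e+00] F [ 0.1  1.3 -3.7] g 0.164 q [ 5.400e-02 -2.060e-01  2.227e+00 -1.000e-03  1.122e+00 -9.500e-02]
dist 0.0219 rot [-0.0038 -0.0032  0.0033]
[-0.1389, 0.0239, 2.1812, -0.0038, -0.0032, 0.0033]
```

Request:
carry_out(
  targets=[
    [[-0.02,0,0.2,-0.0005,-0.0005,0.0005,0],[-0.02,0,0.3,-0.0005,-0.0005,0.0005,0],[-0.02,0,0.4,-0.0005,-0.0005,0.0005,0],[-0.02,0,0.4,-0.0005,-0.0005,0.0005,0],[-0.02,0,0.3,-0.0005,-0.0005,0.0005,0],[-0.02,0,0.2,-0.0005,-0.0005,0.0005,0],[0,0,0.1,0,0,0,0],[0,0,0.05,0,0,0,0],[0,0,0,0,0,0,0],[0,0,0,0,0,0,0]],
  ],
)

```text
clock: 9.3
ee_pos: [0.4376, 0.0762, 0.0279]
orientation: [3.139, 0.004, 1.717]
ft_force: [0.1, 0.2, -2.5]
grip_width: 0.162
```

```bash
python3 -c "
from h import *
plan([.4376,.076,.0255],1.717,1,(3.1391,.0036))"
```

```text
t 9.30 tcp [0.4376 0.0762 0.0279] rpy [3.139  0.0037 1.7174] F [ 0.1  0.2 -2.5] g 0.162 q [ 0.054 -0.176  2.242 -0.004  1.073 -0.091]
dist 0.0024 rot [0.0001 0.0001 0.0004]
[-0.0176, 0.0008, 0.2425, 0.0001, 0.0001, 0.0004]
```

Request:
carry_out(
  targets=[
    [[-0.02,0.1,0.08,0,0,0,0],[0,0.3,0.08,0,0,0,0],[0,0.4,0.04,0,0,0,0],[0,0.4,0,0,0,0,0],[0,0.4,0,0,0,0,0],[0,0.4,0,0,0,0,0],[0,0.4,0,0,0,0,0],[0,0.4,0,0,0,0,0],[0,0.4,0,0,0,0,0],[0,0.4,0,0,0,0,0]],
  ],
)

```text
clock: 10.3
ee_pos: [0.4755, 0.0816, 0.0259]
orientation: [3.142, 0.004, 1.718]
ft_force: [-2.8, -0.2, -1.5]
grip_width: 0.166
```

```bash
python3 -c "
from h import *
plan([.584-.037*.989-.02*.146,.077-.037*.146+.02*.989,.0255],1.717,1,(3.1391,.0036))"
```

```text
t 10.30 tcp [0.4755 0.0816 0.0259] rpy [3.1415 0.0036 1.7175] F [-2.8 -0.2 -1.5] g 0.166 q [ 0.061 -0.078  2.158 -0.004  1.061 -0.084]
dist 0.0697 rot [-0.0024  0.      0.0005]
[-0.0376, 6.9694, 0.0426, -0.0024, 0.0, 0.0005]
```

Request:
carry_out(
  targets=[
    [[0,0.4,0,-0.0005,0,0,0],[0,0.4,0,-0.0005,0,0,0],[0,0.4,0,-0.0005,0,0,0],[0,0.4,0,-0.0005,0,0,0],[0,0.4,0,0,0,0,0],[0,0.4,0,0,0,0,0],[0,0.4,0,0,0,0,0],[0,0.4,0,0,0,0,0],[0,0.3,0,0,0,0,0],[0,0.2,0,0,0,0,0]],
  ],
)

```text
clock: 11.3
ee_pos: [0.5145, 0.0874, 0.0254]
orientation: [-3.141, 0.004, 1.718]
ft_force: [-2.3, -0.8, -1.7]
grip_width: 0.165
```

```bash
python3 -c "
from h import *
plan([.584-.037*.989-.02*.146,.077-.037*.146+.02*.989,.0255],1.717,1,(3.1391,.0036))"
```

```text
t 11.30 tcp [0.5145 0.0874 0.0254] rpy [-3.1409  0.0035  1.7175] F [-2.3 -0.8 -1.7] g 0.165 q [ 0.067  0.013  2.071 -0.004  1.058 -0.077]
dist 0.0302 rot [-0.0032 -0.0001  0.0005]
[-0.0422, 3.0239, -0.0106, -0.0032, -0.0001, 0.0005]
```

Request:
carry_out(
  targets=[
    [[-0.01,0.3,0,-0.0005,0,0,0],[-0.01,0.4,0,-0.0005,0,0,0],[-0.01,0.4,0,-0.0005,0,0,0],[-0.01,0.4,0,-0.0005,0,0,0],[0,0.3,0,0,0,0,0],[0,0.25,0,0,0,0,0],[0,0.2,0,0,0,0,0],[0,0.2,0,0,0,0,0],[0,0.1,0,0,0,0,0],[0,0.0,0,0,0,0,0]],
  ],
)

```text
clock: 12.3
ee_pos: [0.5423, 0.0911, 0.0253]
orientation: [3.14, 0.003, 1.718]
ft_force: [-1.7, 0.7, -0.5]
grip_width: 0.163
```

```bash
cat > bush.py <<'E'
from h import *
C=np.array([.584,.077]);X=np.array([.989,.146]);Y=np.array([-.146,.989])
def bushes(n):
    s=snapshot(n); h=hsv(s); m=((h[...,0]>10)&(h[...,0]<32)&(h[...,1]>110)&(h[...,2]>50)).astype(np.uint8)
    m=cv2.morphologyEx(m,cv2.MORPH_CLOSE,np.ones((3,3),np.uint8))
    lo,hi=((275,250),(425,330)) if n=='top' else ((370,290),(545,385))
    for a,c,k in reg(s,m,lo,hi,8):
        w=world(s,[c],.010 if n=='scene' else .011)[0]; d=w-C; print(n,a,w.round(4),'line xy mm',(np.array([d@X,d@Y])*1000).round(1))
    return s
E
python3 -c "
from bush import *
plan([.584-.037*.989-.02*.146,.077-.037*.146+.02*.989,.0255],1.717,1,(3.1391,.0036))
bushes('top'); s=bushes('scene'); cv2.imwrite('pics/p1.png',cv2.resize(s['frame'][170:250,230:350],None,fx=6,fy=6))"
```

```text
t 12.30 tcp [0.5423 0.0911 0.0253] rpy [3.1402 0.0035 1.7175] F [-1.7  0.7 -0.5] g 0.163 q [ 0.071  0.072  2.009 -0.004  1.058 -0.074]
dist 0.0023 rot [-0.0011 -0.0001  0.0005]
[-0.0012, 0.2251, -0.0243, -0.0011, -0.0001, 0.0005]
top 25 [0.5875 0.0385] line xy mm [ -2.1 -38.6]
scene 18 [0.4855 0.1433] line xy mm [-87.8  79.9]
scene 99 [0.5305 0.0753] line xy mm [-53.1   6.1]
scene 13 [0.5097 0.1298] line xy mm [-65.8  63.1]
scene 45 [0.5691 0.1521] line xy mm [-3.8 76.4]
scene 47 [0.5796 0.0787] line xy mm [-4.1  2.3]
scene 42 [0.5764 0.1103] line xy mm [-2.6 34. ]
scene 42 [0.5853 0.042 ] line xy mm [ -3.8 -34.8]
```

View pics/p1.png

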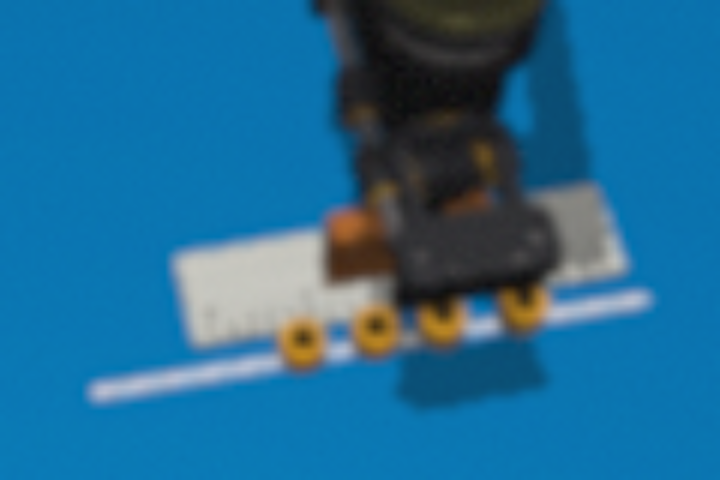

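The crop shows all four bushes upright against the blade edge, about 2–3 mm short of the line. One small trim, then I back off and look.

Request:
carry_out(
  targets=[
    [[0,0.06,0,-0.0002,0,0,0],[0,0.06,0,-0.0002,0,0,0],[0,0.06,0,-0.0002,0,0,0],[0,0.05,0,-0.0002,0,0,0],[0,0,0,0,0,0,0],[0,0,0,0,0,0,0],[0,-0.1,0,0,0,0,0],[0,-0.5,0,0,0,0,0],[0,-1.0,0,0,0,0,0],[0,-1.0,0,0,0,0,0]],
  ],
)

```text
clock: 13.4
ee_pos: [0.5196, 0.0876, 0.0258]
orientation: [3.135, 0.004, 1.717]
ft_force: [-0.3, -0.1, -3.7]
grip_width: 0.165
```

Request:
carry_out(
  targets=[
    [[0,-1.5,0,0,0,0,0],[0,-1.5,0,0,0,0,0],[0,-1.5,0,0,0,0,0],[0,-1.5,0,0,0,0,0],[0,-1.5,0,0,0,0,0],[0,-1.5,0,0,0,0,0],[0,-1.0,0,0,0,0,0],[0,-0.5,0,0,0,0,0],[0,0,0,0,0,0,0],[0,0,0,0,0,0,0]],
  ],
)

```text
clock: 14.4
ee_pos: [0.4058, 0.071, 0.0249]
orientation: [3.129, 0.004, 1.717]
ft_force: [0.8, 0.8, -3.3]
grip_width: 0.164
```

```bash
python3 -c "
from bush import *
st()
s=bushes('top'); cv2.imwrite('pics/p2.png',cv2.resize(s['frame'][150:250,170:290],None,fx=6,fy=6)); s=bushes('scene')"
```

```text
t 14.40 tcp [0.4058 0.071  0.0249] rpy [3.1289 0.0041 1.7174] F [ 0.8  0.8 -3.3] g 0.164 q [ 0.045 -0.265  2.32  -0.003  1.074 -0.1  ]
top 28 [0.589  0.0406] line xy mm [ -0.4 -36.8]
top 31 [0.5837 0.077 ] line xy mm [-0.3  0.1]
top 28 [0.5789 0.1098] line xy mm [-0.2 33.1]
top 31 [0.5727 0.1512] line xy mm [-0.3 75. ]
scene 41 [0.5715 0.1524] line xy mm [-1.3 76.3]
scene 39 [0.5776 0.1118] line xy mm [-1.2 35.4]
scene 39 [0.582  0.0786] line xy mm [-1.8  1.9]
scene 41 [0.5889 0.0421] line xy mm [ -0.3 -35.2]
```

View pics/p2.png

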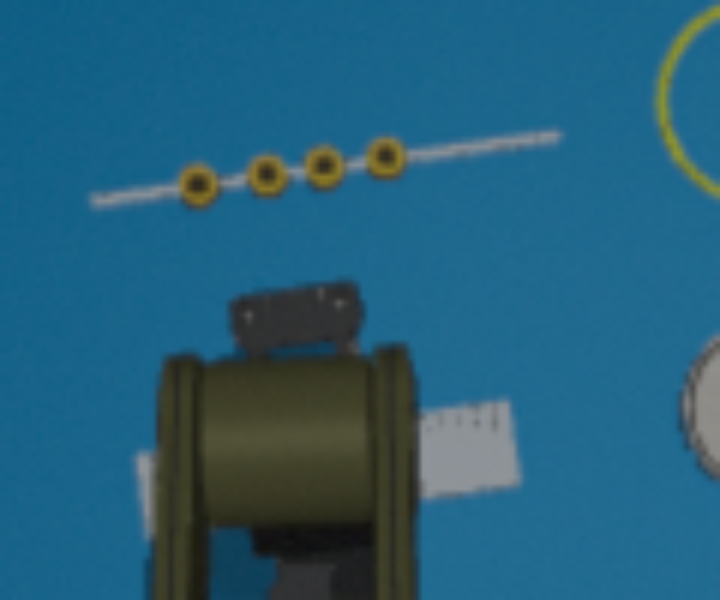

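All four bushes are upright on the line: within 0.5 mm in the top view and 2 mm in the oblique one. Now lift and go back to park.

Request:
carry_out(
  targets=[
    [[0,0,-0.3,-0.001,0,0,0],[0,0,-0.6,-0.001,0,0,0],[0,0,-0.7,-0.001,0,0,0],[0,0,-0.7,-0.001,0,0,0],[0,0,-0.7,-0.001,0,0,0],[0,0,-0.6,-0.001,0,0,0],[0,0,-0.5,0,0,0,0],[0,0,-0.3,0,0,0,0],[0,0,-0.2,0,0,0,0],[0,0,0,0,0,0,0]],
  ],
)

```text
clock: 15.5
ee_pos: [0.4065, 0.0713, 0.0759]
orientation: [3.121, 0.004, 1.718]
ft_force: [-0.0, 0.8, -2.5]
grip_width: 0.163
```

```bash
python3 -c "
from h import *
plan([.4329,.3242,.075],3.0177,20,(3.1391,.0036))"
```

```text
t 15.50 tcp [0.4065 0.0713 0.0759] rpy [3.1215 0.0042 1.7175] F [-0.   0.8 -2.5] g 0.163 q [ 4.500e-02 -3.470e-01  2.286e+00 -2.000e-03  1.182e+00 -1.010e-01]
dist 0.2543 rot [ 0.01    0.0152 -1.3001]
[1.2317, 0.3152, 0.0057, 0.0005, 0.0008, -0.065]
[1.2087, 0.3945, 0.0064, 0.0005, 0.0008, -0.065]
[1.1805, 0.4722, 0.0071, 0.0005, 0.0008, -0.065]
[1.1473, 0.5479, 0.0077, 0.0005, 0.0008, -0.065]
[1.1093, 0.6213, 0.0083, 0.0005, 0.0008, -0.065]
[1.0666, 0.692, 0.0088, 0.0005, 0.0008, -0.065]
[1.0194, 0.7598, 0.0092, 0.0005, 0.0008, -0.065]
[0.9678, 0.8245, 0.0096, 0.0005, 0.0008, -0.065]
[0.9122, 0.8856, 0.0099, 0.0005, 0.0008, -0.065]
[0.8528, 0.943, 0.0101, 0.0005, 0.0008, -0.065]
[0.7897, 0.9964, 0.0102, 0.0005, 0.0008, -0.065]
[0.7233, 1.0456, 0.0103, 0.0005, 0.0008, -0.065]
[0.6539, 1.0904, 0.0103, 0.0005, 0.0008, -0.065]
[0.5816, 1.1305, 0.0102, 0.0005, 0.0008, -0.065]
[0.507, 1.1659, 0.01, 0.0005, 0.0008, -0.065]
[0.4301, 1.1964, 0.0098, 0.0005, 0.0008, -0.065]
[0.3515, 1.2218, 0.0095, 0.0005, 0.0008, -0.065]
[0.2714, 1.2421, 0.0091, 0.0005, 0.0008, -0.065]
[0.1901, 1.2571, 0.0086, 0.0005, 0.0008, -0.065]
[0.1081, 1.2668, 0.0081, 0.0005, 0.0008, -0.065]
```

Request:
carry_out(
  targets=[
    [[1.23,0.32,0,0.001,0.001,-0.065,0],[1.21,0.39,0,0.001,0.001,-0.065,0],[1.18,0.47,0,0.001,0.001,-0.065,0],[1.15,0.55,0,0.001,0.001,-0.065,0],[1.11,0.62,0,0.001,0.001,-0.065,0],[1.07,0.69,0,0.001,0.001,-0.065,0],[1.02,0.76,0,0.001,0.001,-0.065,0],[0.97,0.82,0,0.001,0.001,-0.065,0],[0.91,0.89,0,0.001,0.001,-0.065,0],[0.85,0.94,0,0.001,0.001,-0.065,0]],
  ],
)

```text
clock: 16.5
ee_pos: [0.4159, 0.2008, 0.0719]
orientation: [3.142, -0.001, 2.391]
ft_force: [-0.2, 0.6, -3.0]
grip_width: 0.163
```

Request:
carry_out(
  targets=[
    [[0.79,1.0,0,0,0,-0.065,0],[0.72,1.05,0,0,0,-0.065,0],[0.65,1.09,0,0,0,-0.065,0],[0.58,1.13,0,0,0,-0.065,0],[0.51,1.17,0,0,0,-0.065,0],[0.43,1.2,0,0,0,-0.065,0],[0.35,1.22,0,0,0,-0.065,0],[0.22,0.9,0,0,0,-0.05,0],[0.1,0.5,0,0,0,-0.03,0],[0,0,0,0,0,0,0]],
  ],
)

```text
clock: 17.5
ee_pos: [0.4202, 0.3083, 0.0663]
orientation: [-3.136, -0.008, 2.952]
ft_force: [0.0, 0.3, -2.4]
grip_width: 0.167
```

```bash
python3 -c "
from h import *
plan([.4329,.3242,.035],3.0177,1,(3.1391,.0036))"
```

```text
t 17.50 tcp [0.4202 0.3083 0.0663] rpy [-3.1363 -0.0084  2.9515] F [ 0.   0.3 -2.4] g 0.167 q [ 5.290e-01 -3.700e-02  2.043e+00  2.000e-03  1.146e+00 -8.520e-01]
dist 0.0373 rot [-0.0076 -0.0121 -0.0662]
[-0.9714, 1.8162, 3.1142, -0.0076, -0.0121, -0.0662]
```

Request:
carry_out(
  targets=[
    [[-0.07,0.2,0.2,-0.001,-0.0015,-0.008,0],[-0.12,0.25,0.4,-0.001,-0.0015,-0.009,0],[-0.15,0.28,0.4,-0.001,-0.0015,-0.009,0],[-0.15,0.28,0.4,-0.001,-0.0015,-0.009,0],[-0.15,0.28,0.4,-0.001,-0.0015,-0.009,0],[-0.12,0.2,0.4,-0.001,-0.0015,-0.009,0],[-0.1,0.13,0.3,-0.001,-0.0015,-0.007,0],[-0.05,0.08,0.2,0,-0.001,-0.004,0],[0,0,0,0,0,0,0],[0,0,0,0,0,0,0]],
  ],
)

```text
clock: 18.5
ee_pos: [0.4324, 0.323, 0.0355]
orientation: [3.141, 0.002, 3.018]
ft_force: [-0.5, 0.3, -2.8]
grip_width: 0.164
```

```bash
python3 -c "
from h import *
plan([.4329,.3242,.0255],3.0177,1,(3.1391,.0036))"
```

```text
t 18.50 tcp [0.4324 0.323  0.0355] rpy [3.1411e+00 2.3000e-03 3.0180e+00] F [-0.5  0.3 -2.8] g 0.164 q [ 5.430e-01  3.600e-02  2.027e+00 -1.000e-03  1.076e+00 -9.040e-01]
dist 0.0101 rot [-0.002  -0.0013  0.0003]
[-0.0334, 0.1199, 0.9996, -0.002, -0.0013, 0.0003]
```

Request:
carry_out(
  targets=[
    [[-0.01,0.03,0.15,-0.0004,-0.0003,0,0],[-0.01,0.03,0.2,-0.0004,-0.0003,0,0],[-0.01,0.03,0.2,-0.0004,-0.0003,0,0],[0,0.03,0.15,-0.0004,-0.0003,0,0],[0,0,0.12,0,0,0,0],[0,0,0.1,0,0,0,0],[0,0,0.05,0,0,0,0],[0,0,0,0,0,0,0],[0,0,0,0,0,0,0],[0,0,0,0,0,0,0]],
  ],
)

```text
clock: 19.5
ee_pos: [0.4332, 0.3244, 0.0256]
orientation: [3.139, 0.004, 3.018]
ft_force: [-0.3, 0.3, -3.0]
grip_width: 0.162
```

```bash
python3 -c "
from h import *
plan([.4329,.3242,.0247],3.0177,1,(3.1391,.0036))
s=snapshot('scene');cv2.imwrite('pics/k.png',cv2.resize(s['frame'][140:225,330:400],None,fx=7,fy=7))"
```

```text
t 19.50 tcp [0.4332 0.3244 0.0256] rpy [3.1387 0.0045 3.0179] F [-0.3  0.3 -3. ] g 0.162 q [ 5.440e-01  5.100e-02  2.031e+00 -1.000e-03  1.054e+00 -9.030e-01]
dist 0.001 rot [0.0004 0.0009 0.0002]
[0.0288, -0.028, 0.0912, 0.0004, 0.0009, 0.0002]
```

View pics/k.png

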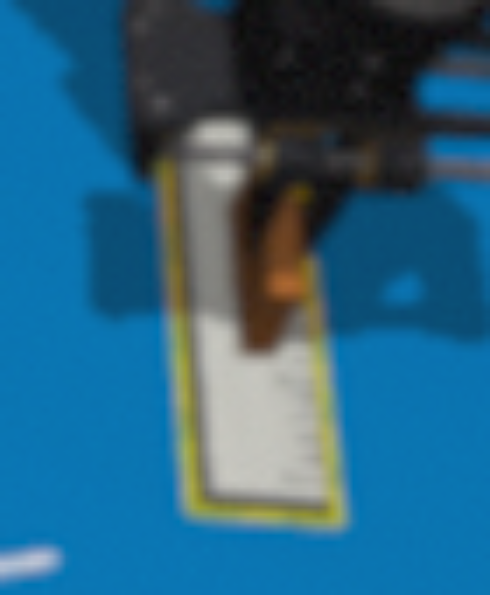

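The blade lies squarely within the yellow border with similar gaps on both sides. Lower the last millimetre and release.

Request:
carry_out(
  targets=[
    [[0.01,-0.01,0.03,0,0,0,0],[0.01,-0.01,0.03,0,0,0,0],[0.01,-0.01,0.03,0,0,0,0],[0,0,0,0,0,0,0],[0,0,0,0,0,0,0.2],[0,0,0,0,0,0,0.3],[0,0,0,0,0,0,0.4],[0,0,0,0,0,0,0.45],[0,0,0,0,0,0,0.45],[0,0,-0.3,0,0,0,0.45]],
  ],
)

```text
clock: 20.55
ee_pos: [0.4349, 0.3254, 0.0303]
orientation: [3.136, 0.008, 3.018]
ft_force: [0.3, 0.7, 0.4]
grip_width: 0.447
```

Request:
carry_out(
  targets=[
    [[0,0,-0.8,0,0,0,0.45],[0,0,-1.2,0,0,0,0.45],[0,0,-1.6,0,0,0,0.45],[0,0,-1.6,0,0,0,0.45],[0,0,-1.6,0,0,0,0.45],[0,0,-1.6,0,0,0,0.45],[0,0,-1.6,0,0,0,0.45],[0,0,-1.5,0,0,0,0.3],[0,0,-1.0,0,0,0,0.2],[0,0,0,0,0,0,0.1]],
  ],
)

```text
clock: 21.55
ee_pos: [0.4351, 0.3257, 0.1703]
orientation: [3.131, 0.015, 3.018]
ft_force: [-0.5, 0.8, 0.2]
grip_width: 0.252
```

```bash
python3 -c "
from h import *
plan([.443,-.1865,.15],None,1)
s=snapshot('top');print('dish',[(a,circ(world(s,k,.014))) for a,c,k in reg(s,notblue(s),(438,312),(497,370),50)],'ring',[circ(world(s,k,0)) for a,c,k in reg(s,notblue(s),(430,225),(500,295),20)])"
```

```text
t 21.55 tcp [0.4351 0.3257 0.1703] rpy [3.1306 0.0147 3.0179] F [-0.5  0.8  0.2] g 0.252 q [ 0.544 -0.109  1.926 -0.     1.307 -0.903]
dist 0.5126 rot [0. 0. 0.]
[-7.0755, -50.7468, 1.5716, 0.0, 0.0, 0.0]
dish [(np.int32(784), (array([ 0.44219867, -0.18730121]), np.float64(0.05381094972602992)))] ring [(array([ 0.62585292, -0.18405879]), np.float64(0.06438044790334536))]
```

Dish and ring haven't moved. I'll put the fingers inside the dish and spread them lightly against the wall, jaws along x, then slide it.

```bash
python3 -c "
from h import *
plan([.4427,-.1865,.13],1.571,20)"
```

```text
t 21.60 tcp [0.4348 0.3254 0.1694] rpy [3.1313 0.0138 3.0179] F [-1.   0.7  0.2] g 0.211 q [ 0.544 -0.109  1.927 -0.     1.306 -0.903]
dist 0.5135 rot [0.0184 0.0039 1.4469]
[-0.3526, -2.5372, 0.1757, 0.0009, 0.0002, 0.0723]
[-0.5351, -2.5049, 0.1779, 0.0009, 0.0002, 0.0723]
[-0.7148, -2.4595, 0.1801, 0.0009, 0.0002, 0.0723]
[-0.8907, -2.4013, 0.1822, 0.0009, 0.0002, 0.0723]
[-1.062, -2.3304, 0.1842, 0.0009, 0.0002, 0.0723]
[-1.2277, -2.2474, 0.186, 0.0009, 0.0002, 0.0723]
[-1.3869, -2.1526, 0.1878, 0.0009, 0.0002, 0.0723]
[-1.5389, -2.0466, 0.1895, 0.0009, 0.0002, 0.0723]
[-1.6829, -1.9298, 0.191, 0.0009, 0.0002, 0.0723]
[-1.818, -1.8029, 0.1924, 0.0009, 0.0002, 0.0723]
[-1.9436, -1.6666, 0.1936, 0.0009, 0.0002, 0.0723]
[-2.059, -1.5216, 0.1947, 0.0009, 0.0002, 0.0723]
[-2.1636, -1.3686, 0.1956, 0.0009, 0.0002, 0.0723]
[-2.2569, -1.2085, 0.1964, 0.0009, 0.0002, 0.0723]
[-2.3384, -1.042, 0.197, 0.0009, 0.0002, 0.0723]
[-2.4076, -0.8701, 0.1974, 0.0009, 0.0002, 0.0723]
[-2.4642, -0.6936, 0.1976, 0.0009, 0.0002, 0.0723]
[-2.508, -0.5135, 0.1977, 0.0009, 0.0002, 0.0723]
[-2.5385, -0.3307, 0.1976, 0.0009, 0.0002, 0.0723]
[-2.5558, -0.1461, 0.1973, 0.0009, 0.0002, 0.0723]
```

Request:
carry_out(
  targets=[
    [[-0.35,-2.54,0.1,0.001,0,0.072,0.2],[-0.54,-2.5,0.1,0.001,0,0.072,0.2],[-0.71,-2.46,0.1,0.001,0,0.072,0.2],[-0.89,-2.4,0.1,0.001,0,0.072,0.2],[-1.06,-2.33,0.1,0.001,0,0.072,0.2],[-1.23,-2.25,0.1,0.001,0,0.072,0.2],[-1.39,-2.15,0.1,0.001,0,0.072,0.2],[-1.54,-2.05,0.1,0.001,0,0.072,0.2],[-1.68,-1.93,0.1,0.001,0,0.072,0.2],[-1.82,-1.8,0.1,0.001,0,0.072,0.2]],
  ],
)

```text
clock: 22.6
ee_pos: [0.4293, 0.0611, 0.1472]
orientation: [-3.133, -0.002, 2.275]
ft_force: [0.2, -0.3, -0.2]
grip_width: 0.197
```

Request:
carry_out(
  targets=[
    [[-1.94,-1.67,0.2,0.001,0,0.072,0.4],[-2.06,-1.52,0.2,0.001,0,0.072,0.4],[-2.16,-1.37,0.2,0.001,0,0.072,0.4],[-2.26,-1.21,0.2,0.001,0,0.072,0.4],[-2.34,-1.04,0.2,0.001,0,0.072,0.4],[-2.41,-0.87,0.2,0.001,0,0.072,0.4],[-2.4,-0.69,0.2,0.001,0,0.072,0.4],[-1.5,-0.4,0.2,0.001,0,0.06,0.4],[-0.7,-0.2,0.2,0.001,0,0.03,0.4],[0,0,0,0,0,0,0.4]],
  ],
)

```text
clock: 23.6
ee_pos: [0.4153, -0.149, 0.1183]
orientation: [-3.106, -0.001, 1.651]
ft_force: [0.2, 0.1, 0.4]
grip_width: 0.398
```

```bash
python3 -c "
from h import *
plan([.4427,-.1865,.04],1.571,1)"
```

```text
t 23.60 tcp [ 0.4153 -0.149   0.1183] rpy [-3.1065e+00 -5.0000e-04  1.6506e+00] F [0.2 0.1 0.4] g 0.398 q [-0.454 -0.274  2.156 -0.018  1.29  -0.528]
dist 0.0911 rot [-0.0351  0.0009  0.0796]
[-3.9626, 2.7021, 7.7401, -0.0351, 0.0009, 0.0796]
```

Request:
carry_out(
  targets=[
    [[-0.35,0.25,0.5,-0.004,0,0.01,0.45],[-0.5,0.3,0.8,-0.004,0,0.01,0.45],[-0.5,0.35,0.9,-0.004,0,0.01,0.45],[-0.5,0.35,1.0,-0.004,0,0.01,0.45],[-0.5,0.35,1.0,-0.004,0,0.01,0.45],[-0.45,0.3,1.0,-0.004,0,0.01,0.45],[-0.4,0.25,0.8,-0.004,0,0.01,0.45],[-0.2,0.15,0.5,-0.003,0,0.005,0.45],[-0.1,0,0.2,0,0,0,0.45],[0,0,0,0,0,0,0.45]],
  ],
)

```text
clock: 24.6
ee_pos: [0.4398, -0.1827, 0.0425]
orientation: [-3.137, -0.002, 1.574]
ft_force: [0.5, 0.9, 0.4]
grip_width: 0.453
```

```bash
python3 -c "
from h import *
plan([.4427,-.1865,.007],1.571,1)"
```

```text
t 24.60 tcp [ 0.4398 -0.1827  0.0425] rpy [-3.1369e+00 -1.9000e-03  1.5744e+00] F [0.5 0.9 0.4] g 0.453 q [-5.060e-01 -1.130e-01  2.159e+00 -1.000e-03  1.101e+00 -5.090e-01]
dist 0.0358 rot [-0.0047 -0.0019  0.0034]
[-0.3899, 0.3036, 3.5443, -0.0047, -0.0019, 0.0034]
```

Request:
carry_out(
  targets=[
    [[-0.06,0.05,0.3,-0.001,0,0,0.5],[-0.06,0.05,0.5,-0.001,0,0,0.5],[-0.06,0.05,0.6,-0.001,0,0,0.5],[-0.06,0.05,0.6,-0.001,0,0,0.5],[-0.06,0.05,0.5,0,0,0,0.5],[-0.06,0,0.3,0,0,0,0.5],[0,0,0.15,0,0,0,0.5],[0,0,0.05,0,0,0,0.5],[0,0,0,0,0,0,0.5],[0,0,0,0,0,0,0.5]],
  ],
  squeeze=5,
)

```text
clock: 25.6
ee_pos: [0.4433, -0.1867, 0.011]
orientation: [3.14, -0.001, 1.575]
ft_force: [0.2, -0.1, 0.6]
grip_width: 0.501
```

```bash
python3 -c "
from h import *
plan([.4427,-.1865,.007],1.571,1)
s=snapshot('scene');cv2.imwrite('pics/d.png',cv2.resize(s['frame'][150:230,160:260],None,fx=6,fy=6))"
```

```text
t 25.60 tcp [ 0.4433 -0.1867  0.011 ] rpy [ 3.1398e+00 -9.0000e-04  1.5748e+00] F [ 0.2 -0.1  0.6] g 0.501 q [-5.110e-01 -5.900e-02  2.169e+00  2.000e-03  1.030e+00 -5.160e-01]
dist 0.0041 rot [ 0.0018 -0.0009  0.0038]
[0.0167, -0.063, 0.4041, 0.0018, -0.0009, 0.0038]
```

View pics/d.png

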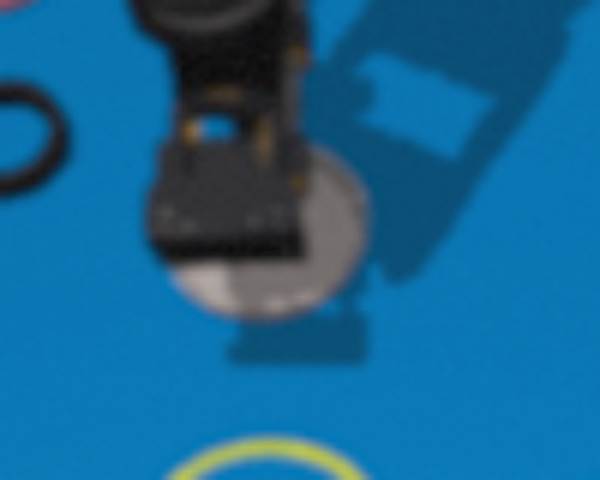

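The gripper is centred over the dish with its fingers inside the rim. I lower 3–4 mm, then spread.

Request:
carry_out(
  targets=[
    [[0,-0.01,0.1,0.0005,0,0,0.5],[0,-0.01,0.1,0.0005,0,0,0.5],[0,-0.01,0.1,0.0005,0,0,0.5],[0,-0.01,0.05,0,0,0,0.5],[0,0,0,0,0,0,0.6],[0,0,0,0,0,0,0.65],[0,0,0,0,0,0,0.7],[0,0,0,0,0,0,0.75],[0,0,0,0,0,0,0.78],[0,0,0,0,0,0,0.8]],
  ],
  squeeze=5,
)

```text
clock: 26.65
ee_pos: [0.4433, -0.1869, 0.0078]
orientation: [3.14, -0.0, 1.575]
ft_force: [0.6, 1.4, 0.4]
grip_width: 0.793
```

Request:
carry_out(
  targets=[
    [[0,0,0,0,0,0,0.8],[0,0,0,0,0,0,0.8],[0,0,0,0,0,0,0.8],[0,0,0,0,0,0,0.8],[0,0,0,0,0,0,0.8],[0,0.2,0,0,0,0,0.8],[0,0.4,0,0,0,0,0.8],[0,0.5,0,0,0,0,0.8],[0,0.5,0,0,0,0,0.8],[0,0.5,0,0,0,0,0.8]],
  ],
)

```text
clock: 27.65
ee_pos: [0.4658, -0.1868, 0.0079]
orientation: [3.14, -0.0, 1.575]
ft_force: [-0.7, -0.0, 0.1]
grip_width: 0.803
```

```bash
python3 -c "
from h import *
plan([.6253,-.1833,.0075],1.571,1)"
```

```text
t 27.65 tcp [ 0.4658 -0.1868  0.0079] rpy [ 3.1400e+00 -1.0000e-04  1.5746e+00] F [-0.7 -0.   0.1] g 0.803 q [-4.890e-01 -6.000e-03  2.124e+00  1.000e-03  1.022e+00 -4.930e-01]
dist 0.1595 rot [ 0.0016 -0.0001  0.0036]
[0.2946, 15.9476, 0.0673, 0.0016, -0.0001, 0.0036]
```

Request:
carry_out(
  targets=[
    [[0,0,0,0,0,0,0.83],[0,0,0,0,0,0,0.86],[0,0,0,0,0,0,0.89],[0,0,0,0,0,0,0.92],[0,0,0,0,0,0,0.92],[0,0,0,0,0,0,0.92],[0,0,0,0,0,0,0.92],[0,0,0,0,0,0,0.92],[0,0,0,0,0,0,0.92],[0,0,0,0,0,0,0.92]],
  ],
)

```text
clock: 28.65
ee_pos: [0.4662, -0.1868, 0.0078]
orientation: [3.14, -0.0, 1.575]
ft_force: [0.2, 0.9, 0.0]
grip_width: 0.92
```

```bash
python3 -c "
from h import *
plan([.6253,-.1833,.0075],1.571,1)
s=snapshot('scene');cv2.imwrite('pics/d2.png',cv2.resize(s['frame'][150:230,160:260],None,fx=6,fy=6))"
```

```text
t 28.65 tcp [ 0.4662 -0.1868  0.0078] rpy [ 3.1404e+00 -3.0000e-04  1.5748e+00] F [0.2 0.9 0. ] g 0.920 q [-4.880e-01 -5.000e-03  2.124e+00  1.000e-03  1.022e+00 -4.930e-01]
dist 0.1591 rot [ 0.0012 -0.0003  0.0038]
[0.2828, 15.9094, 0.0529, 0.0012, -0.0003, 0.0038]
```

View pics/d2.png

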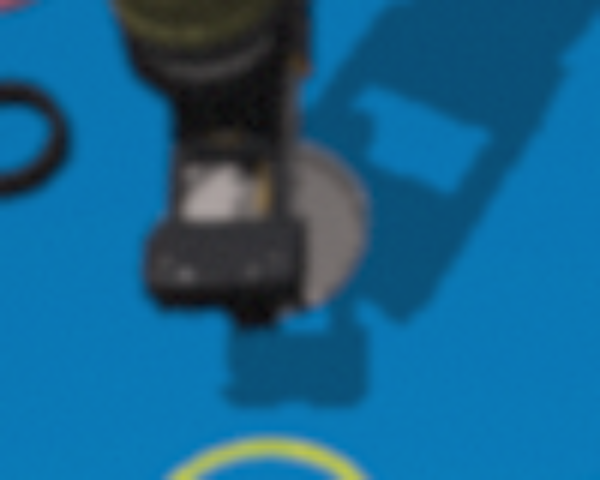

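The crop shows the dish has not moved (rim still at rows 140–318). The open fingertips evidently retract above the rim as they spread. I'll lift, shut the fingers, and push from inside against the front wall instead.

Request:
carry_out(
  targets=[
    [[0,0,-0.4,0,0,0,0.92],[0,0,-0.8,0,0,0,0.92],[0,0,-0.8,0,0,0,0.92],[0,0,-0.8,0,0,0,0.7],[0,0,-0.8,0,0,0,0.5],[0,0,-0.4,0,0,0,0.3],[0,-0.3,0,0,0,0,0.1],[0,-0.4,0,0,0,0,0],[0,-0.4,0,0,0,0,0],[0,0,0,0,0,0,0]],
  ],
  squeeze=20,
)

```text
clock: 29.7
ee_pos: [0.4546, -0.187, 0.0524]
orientation: [3.139, 0.001, 1.575]
ft_force: [0.5, -0.2, -0.3]
grip_width: 0.386
```

```bash
python3 -c "
from h import *
plan([.45,-.1865,.0075],1.571,1)
for n,b in(('top',((438,300),(497,370))),('scene',((275,255),(365,334)))):
    s=snapshot(n)
    cv2.imwrite('pics/dd_%s.png'%n,cv2.resize(s['frame'],(800,600)))
    h=hsv(s); m=((h[...,1]<60)&(h[...,2]>70)).astype(np.uint8)
    for a,c,k in reg(s,m,*b,50): print(n,a,cv2.minAreaRect(world(s,k,.012)),world(s,k,.012).min(0),world(s,k,.012).max(0))
"
```

```text
t 29.70 tcp [ 0.4546 -0.187   0.0524] rpy [3.1390e+00 6.0000e-04 1.5751e+00] F [ 0.5 -0.2 -0.3] g 0.386 q [-5.000e-01 -9.600e-02  2.124e+00  1.000e-03  1.111e+00 -5.050e-01]
dist 0.0452 rot [0.0026 0.0006 0.0041]
[0.0582, -0.4753, 4.4906, 0.0026, 0.0006, 0.0041]
scene 509 ((0.45342564582824707, -0.17780166864395142), (0.07992316782474518, 0.10346266627311707), 40.26613998413086) [ 0.39246333 -0.23441413] [ 0.49535745 -0.13495709]
```

Request:
carry_out(
  targets=[
    [[0,0,0,0,0,0,0],[0,0,0,0,0,0,0],[0,0,0.3,0,0,0,0],[0,0,0.5,0.0003,0,0.001,0],[0,0,0.7,0.0003,0,0.001,0],[0,0,0.7,0.0003,0,0.001,0],[0,0,0.7,0.0003,0,0.001,0],[0,0,0.5,0.0003,0,0,0],[0,0,0.3,0.0003,0,0,0],[0,0,0.1,0,0,0,0]],
  ],
)

```text
clock: 30.8
ee_pos: [0.4543, -0.1866, 0.0095]
orientation: [-3.14, -0.001, 1.571]
ft_force: [-0.4, -0.0, -0.5]
grip_width: 0.005
```

Request:
carry_out(
  targets=[
    [[0,0,0.1,0,0,0,0],[0,0,0.1,0,0,0,0],[0,0,0.1,0,0,0,0],[0,0,0.05,0,0,0,0],[0,0,0,0,0,0,0],[0,0,0,0,0,0,0],[0,0,0,0,0,0,0],[0,0,0,0,0,0,0],[0,0,0,0,0,0,0],[0,0,0,0,0,0,0]],
  ],
)

```text
clock: 31.8
ee_pos: [0.4553, -0.1871, 0.0068]
orientation: [3.141, 0.0, 1.571]
ft_force: [-0.4, 0.1, 0.5]
grip_width: 0.009
```

```bash
python3 -c "
from h import *
plan([.655,-.1833,.007],1.571,1)"
```

```text
t 31.80 tcp [ 0.4553 -0.1871  0.0068] rpy [3.1411e+00 3.0000e-04 1.5709e+00] F [-0.4  0.1  0.5] g 0.009 q [-0.499 -0.026  2.146 -0.     1.021 -0.499]
dist 0.1998 rot [ 0.0005  0.0003 -0.0001]
[0.3729, 19.9724, -0.0064, 0.0005, 0.0003, -0.0001]
```

Request:
carry_out(
  targets=[
    [[0.01,0.2,0,0,0,0,0],[0.01,0.3,0,0,0,0,0],[0.01,0.4,0,0,0,0,0],[0.01,0.4,0,0,0,0,0],[0.01,0.4,0,0,0,0,0],[0.01,0.4,0,0,0,0,0],[0.01,0.5,0,0,0,0,0],[0.01,0.5,0,0,0,0,0],[0.01,0.5,0,0,0,0,0],[0.01,0.5,0,0,0,0,0]],
  ],
)

```text
clock: 32.8
ee_pos: [0.4999, -0.1859, 0.0068]
orientation: [3.141, 0.0, 1.571]
ft_force: [-0.1, -0.5, 0.4]
grip_width: 0.005
```

```bash
python3 -c "
from h import *
plan([.655,-.1833,.007],1.571,1)"
```

```text
t 32.80 tcp [ 0.4999 -0.1859  0.0068] rpy [3.1410e+00 3.0000e-04 1.5708e+00] F [-0.1 -0.5  0.4] g 0.005 q [-0.457  0.064  2.054  0.     1.022 -0.457]
dist 0.1552 rot [ 0.0006  0.0003 -0.0002]
[0.2649, 15.5139, -0.015, 0.0006, 0.0003, -0.0002]
```

Request:
carry_out(
  targets=[
    [[0.01,0.6,0,0,0,0,0],[0.01,0.6,0,0,0,0,0],[0.01,0.6,0,0,0,0,0],[0.01,0.6,0,0,0,0,0],[0.01,0.6,0,0,0,0,0],[0.01,0.6,0,0,0,0,0],[0.01,0.6,0,0,0,0,0],[0.01,0.5,0,0,0,0,0],[0.01,0.3,0,0,0,0,0],[0.01,0.1,0,0,0,0,0]],
  ],
)

```text
clock: 33.8
ee_pos: [0.5563, -0.1848, 0.0067]
orientation: [3.141, 0.0, 1.571]
ft_force: [0.3, 0.7, -0.3]
grip_width: 0.006
```

```bash
python3 -c "
from h import *
plan([.655,-.1833,.007],1.571,1)
s=snapshot('scene'); cv2.imwrite('pics/d3.png',cv2.resize(s['frame'][150:280,150:260],None,fx=4,fy=4))
h=hsv(s); m=((h[...,1]<60)&(h[...,2]>70)).astype(np.uint8)
for a,c,k in reg(s,m,(265,255),(370,420),50): print(a,world(s,k,.012).min(0),world(s,k,.012).max(0))
"
```

```text
t 33.80 tcp [ 0.5563 -0.1848  0.0067] rpy [3.1408e+00 3.0000e-04 1.5711e+00] F [ 0.3  0.7 -0.3] g 0.006 q [-0.412  0.174  1.934 -0.     1.034 -0.413]
dist 0.0987 rot [0.0008 0.0003 0.0001]
[0.1512, 9.8713, -0.0222, 0.0008, 0.0003, 0.0001]
204 [ 0.39644986 -0.16997112] [ 0.48546168 -0.13491054]
```

View pics/d3.png

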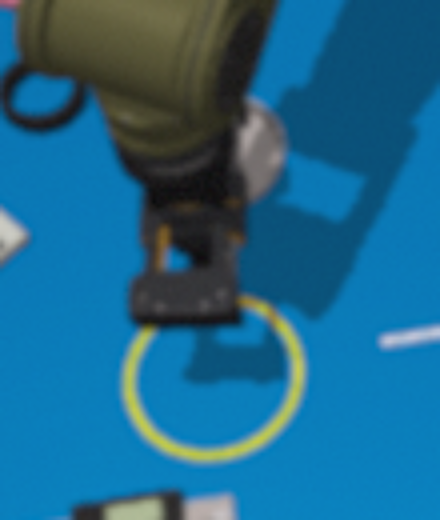

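The dish still has not moved: it shows at (262,150) in the crop, behind the gripper. The fingers must have passed over it, so I check their real height from the depth images.

```bash
python3 -c "
from h import *
for n in('scene','top'):
    s=snapshot(n); D=s['depth']; v,u=np.mgrid[:384,:512]
    P=np.stack([(u-s['cx'])/s['fx']*D,(v-s['cy'])/s['fy']*D,D],-1); W=(P-s['t'])@s['R']
    mat=W[(abs(W[...,0]-.6)<.02)&(abs(W[...,1]+.02)<.03)]; print('mat z',mat[:,2].mean())
    m=(abs(W[...,0]-.556)<.08)&(abs(W[...,1]+.185)<.06)&(W[...,2]>.006)&(D>0)
    Q=W[m]; o=np.argsort(Q[:,2])
    for a in range(0,160,10):
        q=Q[(Q[:,2]*1000>=a)&(Q[:,2]*1000<a+10)]
        if len(q): print(n,a,len(q),q[:,:2].min(0).round(3),q[:,:2].max(0).round(3))
    md=(np.hypot(W[...,0]-.4427,W[...,1]+.1865)<.07)&(W[...,2]<.03)&(W[...,2]>.0025); q=W[md]; print('dish',len(q),np.percentile(q,[2,50,98],axis=0).round(3).tolist())
    print(pix(s,[.556,-.185,.007]))
"
```

```text
mat z 0.0013315755587656349
scene 0 6 [ 0.477 -0.239] [ 0.634 -0.134]
scene 10 6 [ 0.477 -0.159] [ 0.488 -0.147]
scene 50 7 [ 0.563 -0.192] [ 0.565 -0.181]
scene 60 9 [ 0.564 -0.191] [ 0.566 -0.177]
scene 70 9 [ 0.565 -0.193] [ 0.568 -0.176]
scene 100 17 [ 0.48  -0.195] [ 0.581 -0.148]
scene 110 39 [ 0.476 -0.218] [ 0.597 -0.148]
scene 120 168 [ 0.48  -0.217] [ 0.604 -0.148]
scene 130 55 [ 0.489 -0.217] [ 0.635 -0.147]
scene 140 343 [ 0.489 -0.217] [ 0.636 -0.148]
scene 150 59 [ 0.545 -0.212] [ 0.635 -0.154]
dish 190 [[0.396, -0.182, 0.003], [0.437, -0.148, 0.004], [0.489, -0.123, 0.016]]
(np.float64(202.80956277592148), np.float64(220.7052494813942))
mat z 0.0013504190571828278
top 0 9 [ 0.576 -0.158] [ 0.63  -0.127]
top 120 12 [ 0.547 -0.155] [ 0.571 -0.152]
top 130 2 [ 0.563 -0.151] [ 0.566 -0.151]
top 140 5 [ 0.591 -0.22 ] [ 0.634 -0.151]
top 150 1 [ 0.636 -0.209] [ 0.636 -0.209]
dish 75 [[0.388, -0.253, 0.003], [0.42, -0.235, 0.007], [0.46, -0.219, 0.019]]
(np.float64(297.4868645789822), np.float64(185.51950889656518))
```

Request:
carry_out(
  targets=[
    [[0,0,0.05,0,0,0,0],[0,0,0.1,0,0,0,0],[0,0,0.1,0,0,0,0],[0,0,0.1,0,0,0,0],[0,0,0.1,0,0,0,0],[0,0,0.1,0,0,0,0],[0,0,0.1,0,0,0,0],[0,0,0.1,0,0,0,0],[0,0,0,0,0,0,0],[0,0,0,0,0,0,0]],
  ],
)

```text
clock: 34.95
ee_pos: [0.5548, -0.1847, -0.0018]
orientation: [-3.141, -0.0, 1.571]
ft_force: [0.2, 0.2, -0.6]
grip_width: 0.002
```

```bash
python3 -c "
from h import *
st()
for n in('scene','top'):
    s=snapshot(n); print(n,[ (a,circ(world(s,k,.014))) for a,c,k in reg(s,notblue(s),*(((275,255),(365,334)) if n=='scene' else ((438,300),(497,370))),50)][:3])
    cv2.imwrite('pics/e_%s.png'%n,cv2.resize(s['frame'][150:250,150:300] if n=='scene' else s['frame'][150:250,260:380],None,fx=5,fy=5))
"
```

```text
t 34.95 tcp [ 0.5548 -0.1847 -0.0018] rpy [-3.1413 -0.      1.5706] F [ 0.2  0.2 -0.6] g 0.002 q [-0.413  0.183  1.939 -0.     1.019 -0.413]
scene [(np.int32(1784), (array([ 0.4334598 , -0.20832471]), np.float64(0.08463345120406746)))]
top [(np.int32(1529), (array([ 0.46056774, -0.1819155 ]), np.float64(0.07797571880970156)))]
```

View pics/e_top.png

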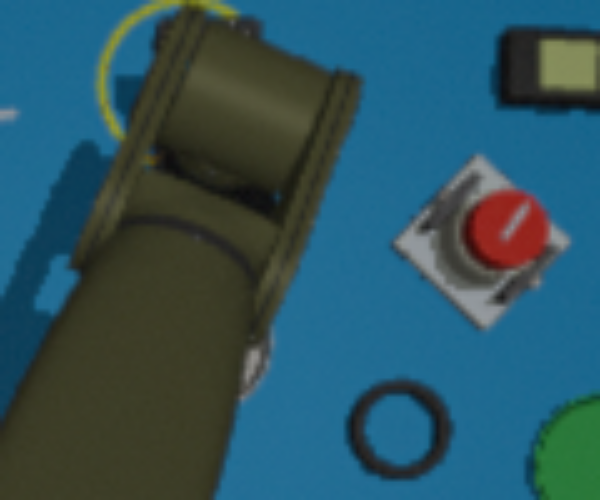

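No contact even at a reported z of −1.8 mm, so the true fingertips sit higher than reported. I probe gently for the mat to find the offset.

Request:
carry_out(
  targets=[
    [[0,0,0.07,0,0,0,0],[0,0,0.07,0,0,0,0],[0,0,0.07,0,0,0,0],[0,0,0.07,0,0,0,0],[0,0,0.07,0,0,0,0],[0,0,0.07,0,0,0,0],[0,0,0.07,0,0,0,0],[0,0,0,0,0,0,0],[0,0,0,0,0,0,0],[0,0,0,0,0,0,0]],
  ],
)

```text
clock: 36.05
ee_pos: [0.5549, -0.1848, -0.0071]
orientation: [-3.141, 0.0, 1.571]
ft_force: [-0.1, 0.3, -0.5]
grip_width: 0.002
```

Request:
carry_out(
  targets=[
    [[0,0,0.07,0,0,0,0],[0,0,0.07,0,0,0,0],[0,0,0.07,0,0,0,0],[0,0,0.07,0,0,0,0],[0,0,0.07,0,0,0,0],[0,0,0.07,0,0,0,0],[0,0,0.07,0,0,0,0],[0,0,0,0,0,0,0],[0,0,0,0,0,0,0],[0,0,0,0,0,0,0]],
  ],
)

```text
clock: 37.05
ee_pos: [0.555, -0.1848, -0.0124]
orientation: [-3.142, 0.0, 1.571]
ft_force: [0.5, -0.8, -0.8]
grip_width: 0.007
```

Request:
carry_out(
  targets=[
    [[0,0,0.07,0,0,0,0],[0,0,0.07,0,0,0,0],[0,0,0.07,0,0,0,0],[0,0,0.07,0,0,0,0],[0,0,0.07,0,0,0,0],[0,0,0.07,0,0,0,0],[0,0,0.07,0,0,0,0],[0,0,0,0,0,0,0],[0,0,0,0,0,0,0],[0,0,0,0,0,0,0]],
  ],
)

```text
clock: 38.05
ee_pos: [0.5549, -0.1848, -0.0178]
orientation: [-3.141, 0.0, 1.571]
ft_force: [-0.5, -1.4, 0.8]
grip_width: 0.007
```

```bash
python3 -c "
from h import *
st()
s=snapshot('scene'); D=s['depth']; v,u=np.mgrid[:384,:512]
P=np.stack([(u-s['cx'])/s['fx']*D,(v-s['cy'])/s['fy']*D,D],-1); W=(P-s['t'])@s['R']
cc=int(pix(s,[.56,-.185,.03])[0])
for r in range(205,224): print(r,W[r,cc-3:cc+4:3].round(3).tolist())
cv2.imwrite('pics/f.png',cv2.resize(s['frame'][180:250,160:250],None,fx=8,fy=8,interpolation=cv2.INTER_CUBIC)); print(pix(s,[.556,-.185,0]))
"
```

```text
t 38.05 tcp [ 0.5549 -0.1848 -0.0178] rpy [-3.1414e+00  1.0000e-04  1.5707e+00] F [-0.5 -1.4  0.8] g 0.007 q [-0.413  0.207  1.944 -0.     0.991 -0.413]
205 [[0.567, -0.183, 0.122], [0.565, -0.176, 0.119], [0.569, -0.167, 0.125]]
206 [[0.567, -0.184, 0.118], [0.571, -0.175, 0.122], [0.571, -0.167, 0.123]]
207 [[0.574, -0.183, 0.123], [0.574, -0.175, 0.124], [0.575, -0.167, 0.124]]
208 [[0.576, -0.183, 0.122], [0.576, -0.175, 0.122], [0.577, -0.167, 0.123]]
209 [[0.578, -0.183, 0.12], [0.577, -0.175, 0.117], [0.577, -0.167, 0.116]]
210 [[0.573, -0.185, 0.106], [0.572, -0.177, 0.104], [0.576, -0.168, 0.109]]
211 [[0.575, -0.185, 0.103], [0.576, -0.177, 0.104], [0.577, -0.169, 0.106]]
212 [[0.578, -0.185, 0.104], [0.577, -0.177, 0.101], [0.579, -0.169, 0.103]]
213 [[0.577, -0.186, 0.095], [0.579, -0.178, 0.098], [0.578, -0.17, 0.096]]
214 [[0.577, -0.187, 0.09], [0.579, -0.178, 0.093], [0.578, -0.171, 0.09]]
215 [[0.578, -0.187, 0.087], [0.578, -0.179, 0.086], [0.578, -0.171, 0.085]]
216 [[0.578, -0.188, 0.08], [0.58, -0.18, 0.083], [0.578, -0.172, 0.078]]
217 [[0.564, -0.194, 0.046], [0.566, -0.184, 0.05], [0.565, -0.176, 0.048]]
218 [[0.544, -0.2, 0.003], [0.564, -0.186, 0.039], [0.563, -0.177, 0.039]]
219 [[0.548, -0.2, 0.004], [0.563, -0.187, 0.032], [0.564, -0.178, 0.034]]
220 [[0.55, -0.2, 0.0], [0.563, -0.188, 0.025], [0.613, -0.165, 0.122]]
221 [[0.617, -0.18, 0.126], [0.616, -0.173, 0.124], [0.615, -0.165, 0.122]]
222 [[0.619, -0.18, 0.125], [0.619, -0.173, 0.123], [0.619, -0.165, 0.123]]
223 [[0.622, -0.18, 0.124], [0.622, -0.173, 0.125], [0.623, -0.165, 0.125]]
(np.float64(203.1003615454307), np.float64(221.76017789352485))
```

View pics/f.png

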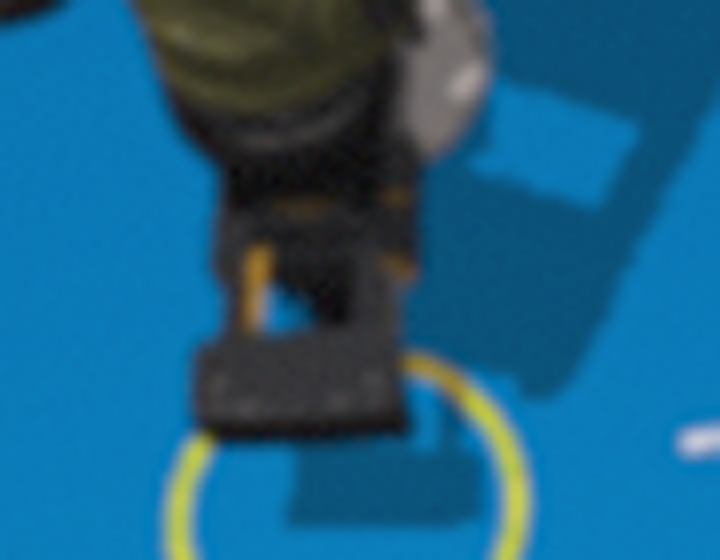

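Request:
carry_out(
  targets=[
    [[0,0,0.07,0,0,0,0],[0,0,0.07,0,0,0,0],[0,0,0.07,0,0,0,0],[0,0,0.07,0,0,0,0],[0,0,0.07,0,0,0,0],[0,0,0.07,0,0,0,0],[0,0,0.07,0,0,0,0],[0,0,0,0,0,0,0],[0,0,0,0,0,0,0],[0,0,0,0,0,0,0]],
  ],
)

```text
clock: 39.1
ee_pos: [0.5553, -0.1849, -0.0199]
orientation: [-3.141, -0.0, 1.571]
ft_force: [-0.7, 0.7, 1.3]
grip_width: 0.004
```

Request:
carry_out(
  targets=[
    [[0,0,0.06,0,0,0,0],[0,0,0.06,0,0,0,0],[0,0,0.06,0,0,0,0],[0,0,0.06,0,0,0,0],[0,0,0.06,0,0,0,0],[0,0,0.06,0,0,0,0],[0,0,0.06,0,0,0,0],[0,0,0,0,0,0,0],[0,0,0,0,0,0,0],[0,0,0,0,0,0,0]],
  ],
)

```text
clock: 40.1
ee_pos: [0.5554, -0.185, -0.0199]
orientation: [-3.138, -0.001, 1.571]
ft_force: [-1.1, -0.1, 2.3]
grip_width: 0.004
```

The mat stops the fingers at a reported z of −19.9 mm, so true tip height = reported z + 20 mm. That means the fingers really did pass above the dish. I go back and enter it at the right height.

Request:
carry_out(
  targets=[
    [[0,0,-0.5,0,0,0,0],[0,0,-0.8,0,0,0,0],[0,0,-1.0,0,0,0,0.2],[0,0,-1.0,0,0,0,0.4],[0,0,-1.0,0,0,0,0.5],[0,-0.5,-0.6,0,0,0,0.5],[0,-1.0,0,0,0,0,0.5],[0,-1.5,0,0,0,0,0.5],[0,-1.5,0,0,0,0,0.5],[0,-1.5,0,0,0,0,0.5]],
  ],
)

```text
clock: 41.1
ee_pos: [0.4934, -0.1853, 0.0346]
orientation: [-3.14, 0.0, 1.572]
ft_force: [-0.5, -0.1, 0.4]
grip_width: 0.497
```

Request:
carry_out(
  targets=[
    [[0,-1.5,0,0,0,0,0.5],[0,-1.4,0,0,0,0,0.5],[0,-1.0,0,0,0,0,0.5],[0,-0.5,0,0,0,0,0.5],[0,0,0,0,0,0,0.5],[0,0,0,0,0,0,0.5],[0,0,0,0,0,0,0.5],[0,0,0,0,0,0,0.5],[0,0,0,0,0,0,0.5],[0,0,0,0,0,0,0.5]],
  ],
)

```text
clock: 42.1
ee_pos: [0.4435, -0.1844, 0.0332]
orientation: [-3.138, -0.001, 1.571]
ft_force: [-0.2, -0.7, 0.2]
grip_width: 0.503
```

```bash
python3 -c "
from h import *
plan([.4427,-.1865,-.014],1.571,1)"
```

```text
t 42.10 tcp [ 0.4435 -0.1844  0.0332] rpy [-3.1377e+00 -9.0000e-04  1.5715e+00] F [-0.2 -0.7  0.2] g 0.503 q [-5.050e-01 -9.100e-02  2.156e+00 -1.000e-03  1.081e+00 -5.050e-01]
dist 0.0473 rot [-0.0039 -0.0009  0.0005]
[-0.2162, -0.0572, 4.7249, -0.0039, -0.0009, 0.0005]
```

Request:
carry_out(
  targets=[
    [[-0.03,0,0.3,-0.0005,0,0,0.5],[-0.03,0,0.6,-0.0005,0,0,0.5],[-0.03,0,0.7,-0.0005,0,0,0.5],[-0.03,0,0.8,-0.0005,0,0,0.5],[-0.03,0,0.8,-0.0005,0,0,0.5],[-0.03,0,0.6,-0.0005,0,0,0.5],[-0.03,0,0.3,-0.0005,0,0,0.5],[0,0,0.1,0,0,0,0.5],[0,0,0,0,0,0,0.5],[0,0,0,0,0,0,0.5]],
  ],
  squeeze=5,
)

```text
clock: 43.1
ee_pos: [0.4426, -0.1862, -0.0138]
orientation: [-3.139, -0.002, 1.572]
ft_force: [-0.3, -0.8, 0.1]
grip_width: 0.499
```

```bash
python3 -c "
from h import *
plan([.4427,-.1865,-.014],1.571,1)"
```

```text
t 43.10 tcp [ 0.4426 -0.1862 -0.0138] rpy [-3.1393e+00 -2.2000e-03  1.5715e+00] F [-0.3 -0.8  0.1] g 0.499 q [-5.100e-01 -1.600e-02  2.178e+00  1.000e-03  9.830e-01 -5.120e-01]
dist 0.0004 rot [-0.0023 -0.0022  0.0005]
[-0.0337, 0.0056, 0.0189, -0.0023, -0.0022, 0.0005]
```

Request:
carry_out(
  targets=[
    [[0,0,0,0,0,0,0.6],[0,0,0,0,0,0,0.65],[0,0,0,0,0,0,0.7],[0,0,0,0,0,0,0.75],[0,0,0,0,0,0,0.8],[0,0,0,0,0,0,0.82],[0,0,0,0,0,0,0.82],[0,0,0,0,0,0,0.82],[0,0,0,0,0,0,0.82],[0,0,0,0,0,0,0.82]],
  ],
  squeeze=5,
)

```text
clock: 44.1
ee_pos: [0.4437, -0.1866, -0.0125]
orientation: [3.141, -0.001, 1.572]
ft_force: [-0.2, 0.6, -0.2]
grip_width: 0.816
```

Request:
carry_out(
  targets=[
    [[0,0,0,0,0,0,0.84],[0,0,0,0,0,0,0.85],[0,0,0,0,0,0,0.86],[0,0,0,0,0,0,0.87],[0,0,0,0,0,0,0.88],[0,0,0,0,0,0,0.89],[0,0,0,0,0,0,0.9],[0,0,0,0,0,0,0.9],[0,0,0,0,0,0,0.9],[0,0,0,0,0,0,0.9]],
  ],
  squeeze=5,
)

```text
clock: 45.1
ee_pos: [0.4432, -0.1866, -0.0126]
orientation: [-3.141, -0.001, 1.572]
ft_force: [-0.5, -0.7, -0.4]
grip_width: 0.901
```

```bash
python3 -c "
from h import *
st()
s=snapshot('scene'); cv2.imwrite('pics/d4.png',cv2.resize(s['frame'][150:230,160:260],None,fx=6,fy=6))"
```

```text
t 45.10 tcp [ 0.4432 -0.1866 -0.0126] rpy [-3.1406e+00 -1.0000e-03  1.5717e+00] F [-0.5 -0.7 -0.4] g 0.901 q [-0.511 -0.018  2.177  0.     0.983 -0.512]
```

View pics/d4.png

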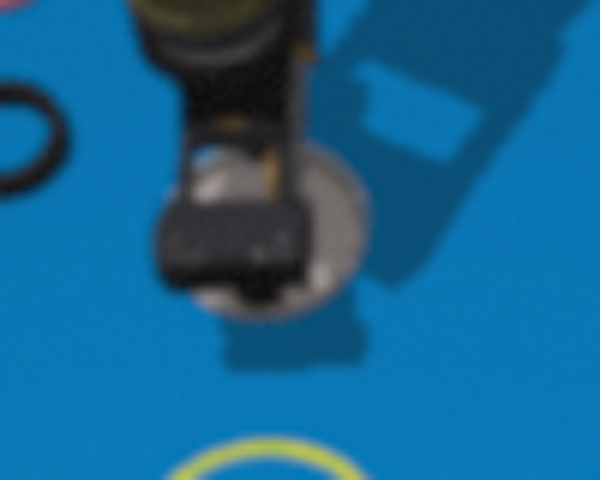

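The fingers still don't bear on the wall at 0.90, so I use the shut fingers at the corrected height and push from inside on the front wall.

Request:
carry_out(
  targets=[
    [[0,0,0,0,0,0,0.7],[0,0,0,0,0,0,0.5],[0,0,0,0,0,0,0.3],[0,0,0,0,0,0,0.1],[0,0,0,0,0,0,0],[0,0,0,0,0,0,0],[0,0,0,0,0,0,0],[0,0,0.05,0,0,0,0],[0,0,0.05,0,0,0,0],[0,0,0,0,0,0,0]],
  ],
  squeeze=20,
)

```text
clock: 46.15
ee_pos: [0.4436, -0.1866, -0.0136]
orientation: [-3.142, -0.001, 1.572]
ft_force: [-0.3, 0.5, -0.0]
grip_width: 0.116
```

Request:
carry_out(
  targets=[
    [[0,0.2,0,0,0,0,0],[0,0.4,0,0,0,0,0],[0,0.5,0,0,0,0,0],[0,0.5,0,0,0,0,0],[0,0.5,0,0,0,0,0],[0,0.5,0,0,0,0,0],[0,0.5,0,0,0,0,0],[0,0.5,0,0,0,0,0],[0,0.5,0,0,0,0,0],[0,0.5,0,0,0,0,0]],
  ],
)

```text
clock: 47.15
ee_pos: [0.4918, -0.1863, -0.0139]
orientation: [-3.136, -0.002, 1.572]
ft_force: [-7.0, 0.8, 5.6]
grip_width: 0.002
```

```bash
cat > dish.py <<'E'
from h import *
def dish():
    s=snapshot('scene'); h=hsv(s); m=((h[...,1]<60)&(h[...,2]>70)).astype(np.uint8)
    for a,c,k in reg(s,m,(265,255),(370,440),40): w=world(s,k,.012); print('dish part',a,w.min(0),w.max(0))
    return s
E
python3 -c "
from dish import *
plan([.655,-.1833,-.0135],1.571,1); dish()"
```

```text
t 47.15 tcp [ 0.4918 -0.1863 -0.0139] rpy [-3.1364e+00 -1.8000e-03  1.5723e+00] F [-7.   0.8  5.6] g 0.002 q [-4.640e-01  8.500e-02  2.074e+00 -1.000e-03  9.880e-01 -4.650e-01]
dist 0.1633 rot [-0.0052 -0.0018  0.0013]
[0.2769, 16.3226, -0.1258, -0.0052, -0.0018, 0.0013]
dish part 187 [ 0.40018058 -0.16868787] [ 0.49581623 -0.13486415]
dish part 103 [ 0.71813416 -0.25310287] [ 0.73530596 -0.20937504]
dish part 79 [ 0.72024894 -0.19901994] [ 0.73710024 -0.16353796]
```

Contact now: 7 N, and the dish has started to move. Continuing.

Request:
carry_out(
  targets=[
    [[0.015,0.5,0,-0.0005,0,0,0],[0.015,0.5,0,-0.0005,0,0,0],[0.015,0.5,0,-0.0005,0,0,0],[0.015,0.5,0,-0.0005,0,0,0],[0.015,0.5,0,-0.0005,0,0,0],[0.015,0.5,0,0,0,0,0],[0.015,0.5,0,0,0,0,0],[0.015,0.5,0,0,0,0,0],[0.015,0.5,0,0,0,0,0],[0.015,0.5,0,0,0,0,0]],
  ],
)

```text
clock: 48.2
ee_pos: [0.5365, -0.1849, -0.0138]
orientation: [-3.117, -0.003, 1.574]
ft_force: [-5.1, -0.6, 4.9]
grip_width: 0.004
```

```bash
python3 -c "
from dish import *
plan([.655,-.1833,-.0135],1.571,1); dish()"
```

```text
t 48.20 tcp [ 0.5365 -0.1849 -0.0138] rpy [-3.1167 -0.0034  1.5743] F [-5.1 -0.6  4.9] g 0.004 q [-0.423  0.182  1.966 -0.008  1.019 -0.422]
dist 0.1186 rot [-0.0249 -0.0033  0.0033]
[0.1215, 11.8506, -0.3229, -0.0249, -0.0033, 0.0033]
dish part 199 [ 0.4453485  -0.16715696] [ 0.5435884  -0.13427545]
dish part 102 [ 0.71813416 -0.25310287] [ 0.73530596 -0.20937504]
dish part 79 [ 0.72024894 -0.19901994] [ 0.73710024 -0.16353796]
```

Request:
carry_out(
  targets=[
    [[0.01,0.5,0,-0.004,0,0,0],[0.01,0.5,0,-0.004,0,0,0],[0.01,0.5,0,-0.004,0,0,0],[0.01,0.5,0,-0.004,0,0,0],[0.01,0.5,0,-0.004,0,0,0],[0.01,0.5,0,-0.004,0,0,0],[0.01,0.5,0,-0.003,0,0,0],[0.01,0.5,0,-0.002,0,0,0],[0.01,0.5,0,-0.002,0,0,0],[0.01,0.5,0,-0.002,0,0,0]],
  ],
)

```text
clock: 49.25
ee_pos: [0.5823, -0.1838, -0.0138]
orientation: [-3.134, -0.005, 1.575]
ft_force: [-4.8, -0.5, 5.2]
grip_width: 0.004
```

```bash
python3 -c "
from dish import *
plan([.666,-.1833,-.0135],1.571,1); dish()"
```

```text
t 49.25 tcp [ 0.5823 -0.1838 -0.0138] rpy [-3.1339 -0.005   1.5753] F [-4.8 -0.5  5.2] g 0.004 q [-0.394  0.256  1.876  0.002  1.018 -0.4  ]
dist 0.0837 rot [-0.0077 -0.005   0.0043]
[0.0125, 8.3706, -0.0972, -0.0077, -0.005, 0.0043]
dish part 224 [ 0.492185  -0.1687364] [ 0.600132   -0.12733033]
dish part 103 [ 0.71813416 -0.25310287] [ 0.73530596 -0.20937504]
dish part 79 [ 0.72024894 -0.19901994] [ 0.73710024 -0.16353796]
```

Request:
carry_out(
  targets=[
    [[0,0.5,0,-0.002,-0.001,0.0005,0],[0,0.5,0,-0.002,-0.001,0.0005,0],[0,0.5,0,-0.002,-0.001,0.0005,0],[0,0.5,0,-0.002,-0.001,0.0005,0],[0,0.5,0,-0.002,-0.001,0.0005,0],[0,0.5,0,-0.002,0,0.0005,0],[0,0.5,0,-0.002,0,0.0005,0],[0,0.5,0,-0.002,0,0.0005,0],[0,0.5,0,-0.002,0,0,0],[0,0.5,0,-0.002,0,0,0]],
  ],
)

```text
clock: 50.3
ee_pos: [0.6294, -0.1834, -0.0138]
orientation: [3.141, -0.002, 1.571]
ft_force: [-5.0, -0.1, 4.9]
grip_width: 0.006
```

Request:
carry_out(
  targets=[
    [[0,0.4,0,-0.002,0,0,0],[0,0.4,0,-0.002,0,0,0],[0,0.4,0,-0.002,0,0,0],[0,0.3,0,-0.002,0,0,0],[0,0.3,0,-0.002,0,0,0],[0,0.2,0,-0.001,0,0,0],[0,0.1,0,0,0,0,0],[0,0.1,0,0,0,0,0],[0,0,0,0,0,0,0],[0,0,0,0,0,0,0]],
  ],
)

```text
clock: 51.3
ee_pos: [0.6505, -0.1832, -0.0139]
orientation: [3.136, -0.003, 1.572]
ft_force: [-4.2, -0.7, 3.8]
grip_width: 0.007
```

```bash
python3 -c "
from dish import *
plan([.666,-.1833,-.0135],1.571,1); dish()"
```

```text
t 51.30 tcp [ 0.6505 -0.1832 -0.0139] rpy [ 3.1356e+00 -2.5000e-03  1.5717e+00] F [-4.2 -0.7  3.8] g 0.007 q [-0.356  0.372  1.728  0.005  1.037 -0.359]
dist 0.0155 rot [ 0.006  -0.0026  0.0007]
[-0.0147, 1.5483, -0.027, 0.006, -0.0026, 0.0007]
dish part 233 [ 0.560303   -0.16652536] [ 0.66903806 -0.12708537]
dish part 103 [ 0.71813416 -0.25310287] [ 0.73530596 -0.20937504]
dish part 78 [ 0.72024894 -0.1988824 ] [ 0.73710024 -0.16353796]
```

Request:
carry_out(
  targets=[
    [[0,0.15,0,0,0,0,0],[0,0.2,0,0,0,0,0],[0,0.2,0,0,0,0,0],[0,0.2,0,0,0,0,0],[0,0.2,0,0,0,0,0],[0,0.2,0,0,0,0,0],[0,0.15,0,0,0,0,0],[0,0.1,0,0,0,0,0],[0,0,0,0,0,0,0],[0,-0.3,0,0,0,0,0]],
  ],
)

```text
clock: 52.35
ee_pos: [0.6608, -0.183, -0.0139]
orientation: [3.138, -0.003, 1.571]
ft_force: [-0.1, -0.2, 0.7]
grip_width: 0.005
```

Request:
carry_out(
  targets=[
    [[0,-0.8,0,0,0,0,0],[0,-1.0,-0.6,0,0,0,0],[0,-1.0,-1.5,0,0,0,0],[0,-1.0,-2.0,0,0,0,0],[0,-1.5,-2.0,0,0,0,0],[0,-2.5,-2.0,0,0,0,0],[0,-2.5,-2.0,0,0,0,0],[0,-2.5,-2.0,0,0,0,0],[0,-2.5,0,0,0,0,0],[0,-1.0,0,0,0,0,0]],
  ],
)

```text
clock: 53.35
ee_pos: [0.4889, -0.1823, 0.1101]
orientation: [3.128, -0.002, 1.572]
ft_force: [-0.1, 0.1, -0.4]
grip_width: 0.004
```

```bash
cat > chk.py <<'E'
from h import *
def chk(save=None):
    st()
    for n,b in(('top',((425,220),(505,300))),('scene',((270,335),(366,425)))):
        s=snapshot(n); h=hsv(s)
        if save: cv2.imwrite(f'pics/{save}_{n}.png',cv2.resize(s['frame'],(800,600)))
        yel=((h[...,0]>22)&(h[...,0]<38)&(h[...,1]>100)).astype(np.uint8)
        gr=((h[...,1]<90)&(h[...,2]>55)).astype(np.uint8)
        for a,c,k in reg(s,yel,*b,100): print(n,'ring',a,circ(world(s,k,0)))
        for a,c,k in reg(s,gr,*b,100): print(n,'dish',a,circ(world(s,k,.014)),world(s,k,.014).min(0),world(s,k,.014).max(0))
E
python3 -c "
from chk import *
chk('m')"
```

```text
t 53.35 tcp [ 0.4889 -0.1823  0.1101] rpy [ 3.1278e+00 -1.9000e-03  1.5716e+00] F [-0.1  0.1 -0.4] g 0.004 q [-0.465 -0.102  2.024  0.008  1.208 -0.468]
top dish 483 (array([ 0.62273812, -0.18161102]), np.float64(0.04601718301056245)) [ 0.5639321  -0.24014963] [ 0.67201304 -0.12985456]
top dish 155 (array([ 0.55151171, -0.23189747]), np.float64(0.026206732323546544)) [ 0.53555447 -0.27074322] [ 0.57833725 -0.19318739]
scene ring 146 (array([ 0.62536315, -0.18235769]), np.float64(0.06055077399822994))
scene dish 1106 (array([ 0.622182  , -0.18213117]), np.float64(0.05692039687315891)) [ 0.5667638  -0.24389558] [ 0.6831488  -0.11831678]
```

```bash
python3 -c "
from h import *
for n,b in(('top',((425,220),(505,296))),('scene',((270,335),(366,425)))):
  s=snapshot(n); h=hsv(s)
  cv2.imwrite(f'pics/n_{n}.png',cv2.resize(s['frame'][215:275,170:240] if n=='scene' else s['frame'][135:195,265:330],None,fx=5,fy=5,interpolation=cv2.INTER_CUBIC))
  yel=((h[...,0]>20)&(h[...,0]<40)&(h[...,1]>90)).astype(np.uint8)
  p=np.argwhere(yel)[:,::-1]; w=world(s,p,0); w=w[abs(np.hypot(w[:,0]-.6253,w[:,1]+.183)-.062)<.008]; 
  for _ in range(3):
    c,r=circ(w); e=abs(np.hypot(*(w-c).T)-r); w=w[e<.003]
  print(n,'ring',len(w),c,r)
  for sat in(50,70):
    gr=((h[...,1]<sat)&(h[...,2]>60)).astype(np.uint8)
    gr=cv2.morphologyEx(gr,cv2.MORPH_OPEN,np.ones((3,3),np.uint8))
    for a,c,k in reg(s,gr,*b,150):
      w=world(s,k,.014); 
      for _ in range(6):
        c,r=circ(w); e=abs(np.hypot(*(w-c).T)-r); w=w[e<max(.002,np.percentile(e,85))]
      print(n,sat,'dish',a,len(w),c,r)
a=cv2.imread('pics/n_scene.png');b=cv2.imread('pics/n_top.png');cv2.imwrite('pics/n.png',np.hstack([a[:300],b[:300]]))
"
```

```text
top ring 106 [ 0.62542445 -0.18467324] 0.06136399224017921
top 50 dish 438 50 [ 0.61971249 -0.18425299] 0.05004300987724705
top 70 dish 451 46 [ 0.62063255 -0.18405423] 0.05012701239116618
scene ring 163 [ 0.62510328 -0.18239178] 0.06058236829875227
scene 50 dish 986 85 [ 0.61990011 -0.18275992] 0.05148367661189542
scene 70 dish 1023 91 [ 0.61995382 -0.18331725] 0.05232680665200314
```

View pics/n.png

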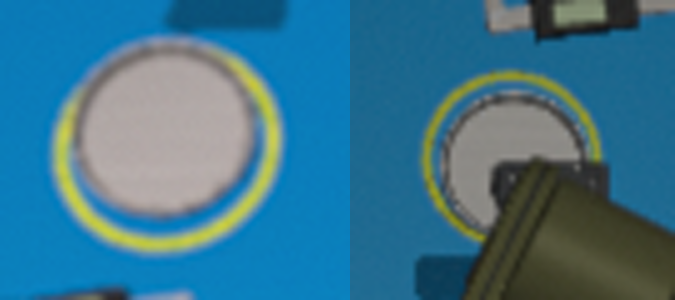

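One picture left. The dish is inside the ring but about 5 mm short in x, with y within 1 mm. I go back in for a 5 mm nudge.

Request:
carry_out(
  targets=[
    [[0,0.7,0.2,0.001,0,0,0],[0,1.5,0.5,0.001,0,0,0],[0,2.0,0.8,0.001,0,0,0],[0,2.0,1.0,0.002,0,0,0],[0,2.0,1.0,0.002,0,0,0],[0,2.0,1.0,0.002,0,0,0],[0,1.8,1.0,0.002,0,0,0],[0,1.0,0.7,0.002,0,0,0],[0,0.5,0.3,0,0,0,0],[0,0,0,0,0,0,0]],
  ],
)

```text
clock: 54.55
ee_pos: [0.6421, -0.1796, 0.0335]
orientation: [-3.137, -0.006, 1.576]
ft_force: [-0.3, 0.8, 0.3]
grip_width: 0.002
```

```bash
python3 -c "
from h import *
plan([.642,-.1833,-.0139],1.571,1)"
```

```text
t 54.55 tcp [ 0.6421 -0.1796  0.0335] rpy [-3.1373 -0.0056  1.5761] F [-0.3  0.8  0.3] g 0.002 q [-0.355  0.303  1.725  0.004  1.119 -0.362]
dist 0.0475 rot [-0.0043 -0.0056  0.0051]
[-0.3949, 0.0093, 4.738, -0.0043, -0.0056, 0.0051]
```

Request:
carry_out(
  targets=[
    [[-0.06,0,0.3,-0.0006,-0.0008,0.0008,0],[-0.06,0,0.6,-0.0006,-0.0008,0.0008,0],[-0.06,0,0.7,-0.0006,-0.0008,0.0008,0],[-0.06,0,0.8,-0.0006,-0.0008,0.0008,0],[-0.06,0,0.8,-0.0006,-0.0008,0.0008,0],[-0.06,0,0.6,-0.0006,-0.0008,0.0008,0],[0,0,0.3,0,0,0,0],[0,0,0.1,0,0,0,0],[0,0,0,0,0,0,0],[0,0,0,0,0,0,0]],
  ],
)

```text
clock: 55.55
ee_pos: [0.6408, -0.1835, -0.012]
orientation: [-3.141, -0.0, 1.57]
ft_force: [0.3, -0.3, 0.2]
grip_width: 0.002
```

Request:
carry_out(
  targets=[
    [[0,0.2,0,0,0,0,0],[0,0.2,0,0,0,0,0],[0,0.2,0,0,0,0,0],[0,0.2,0,0,0,0,0],[0,0.2,0,0,0,0,0],[0,0.2,0,0,0,0,0],[0,0.2,0,0,0,0,0],[0,0.2,0,0,0,0,0],[0,0.2,0,0,0,0,0],[0,0,0,0,0,0,0]],
  ],
)

```text
clock: 56.55
ee_pos: [0.6617, -0.1838, -0.0106]
orientation: [3.14, 0.0, 1.57]
ft_force: [-0.5, 0.0, -0.5]
grip_width: 0.001
```

```bash
python3 -c "
from h import *
plan([.667,-.1833,-.0139],1.571,1)"
```

```text
t 56.55 tcp [ 0.6617 -0.1838 -0.0106] rpy [3.1399e+00 4.0000e-04 1.5702e+00] F [-0.5  0.  -0.5] g 0.001 q [-0.349  0.39   1.697  0.     1.052 -0.349]
dist 0.0063 rot [ 0.0017  0.0004 -0.0008]
[0.0545, 0.5247, 0.3356, 0.0017, 0.0004, -0.0008]
```

Request:
carry_out(
  targets=[
    [[0,0.1,0,0,0,0,0],[0,0.1,0,0,0,0,0],[0,0.1,0,0,0,0,0],[0,0.1,0,0,0,0,0],[0,0.1,0,0,0,0,0],[0,0.1,0,0,0,0,0],[0,0.05,0,0,0,0,0],[0,0,0,0,0,0,0],[0,0,0,0,0,0,0],[0,0,0,0,0,0,0]],
  ],
)

```text
clock: 57.55
ee_pos: [0.6651, -0.1837, -0.0107]
orientation: [-3.135, -0.001, 1.57]
ft_force: [-3.8, 0.2, 2.9]
grip_width: 0.004
```

```bash
cat > dm.py <<'E'
from h import *
def dm(ns=('top','scene')):
    st()
    for n in ns:
        b=dict(top=((425,220),(505,296)),scene=((270,335),(366,425)))[n]
        s=snapshot(n); h=hsv(s); gr=((h[...,1]<60)&(h[...,2]>60)).astype(np.uint8)
        gr=cv2.morphologyEx(gr,cv2.MORPH_OPEN,np.ones((3,3),np.uint8))
        for a,c,k in reg(s,gr,*b,100):
            w=world(s,k,.014); mn,mx=w.min(0),w.max(0)
            for _ in range(6):
                c,r=circ(w); e=abs(np.hypot(*(w-c).T)-r); w=w[e<max(.002,np.percentile(e,85))]
            print(n,'dish',a,len(w),c.round(4),r.round(4),mn,mx)
E
python3 -c "
from dm import *
dm()"
```

```text
t 57.55 tcp [ 0.6651 -0.1837 -0.0107] rpy [-3.1345e+00 -7.0000e-04  1.5705e+00] F [-3.8  0.2  2.9] g 0.004 q [-0.346  0.402  1.683 -0.002  1.064 -0.345]
scene dish 243 27 [ 0.6225 -0.1778] 0.0462 [ 0.5774992  -0.16843256] [ 0.6699187  -0.13255863]
scene dish 200 26 [ 0.7041 -0.2003] 0.0294 [ 0.6838681  -0.23278311] [ 0.71264493 -0.16949154]
```

Request:
carry_out(
  targets=[
    [[0,0.15,0,0,0,0,0],[0,0.15,0,-0.001,0,0,0],[0,0.15,0,-0.001,0,0,0],[0,0.1,0,-0.001,0,0,0],[0,0,0,0,0,0,0],[0,0,0,0,0,0,0],[0,0,0,0,0,0,0],[0,0,0,0,0,0,0],[0,0,0,0,0,0,0],[0,0,0,0,0,0,0]],
  ],
)

```text
clock: 58.65
ee_pos: [0.671, -0.1837, -0.0108]
orientation: [-3.138, -0.001, 1.571]
ft_force: [-3.8, 1.1, 3.0]
grip_width: 0.007
```

Request:
carry_out(
  targets=[
    [[0,-0.5,0,0,0,0,0],[0,-0.8,0,0,0,0,0],[0,-1.0,-0.8,0,0,0,0],[0,-1.0,-1.8,0,0,0,0],[0,-1.5,-2.0,0,0,0,0],[0,-2.5,-2.0,0,0,0,0],[0,-2.5,-2.0,0,0,0,0],[0,-2.5,-2.0,0,0,0,0],[0,-2.5,-1.5,0,0,0,0],[0,-1.0,0,0,0,0,0]],
  ],
)

```text
clock: 59.65
ee_pos: [0.5073, -0.1834, 0.1164]
orientation: [3.132, 0.002, 1.571]
ft_force: [0.4, -0.1, 0.5]
grip_width: 0.008
```

```bash
python3 -c "
from dm import *
dm()"
```

```text
t 59.65 tcp [ 0.5073 -0.1834  0.1164] rpy [3.1322e+00 2.2000e-03 1.5707e+00] F [ 0.4 -0.1  0.5] g 0.008 q [-0.448 -0.065  1.979  0.002  1.219 -0.448]
top dish 349 38 [ 0.6296 -0.1835] 0.0491 [ 0.58893955 -0.22625785] [ 0.67926425 -0.13350935]
scene dish 997 85 [ 0.628  -0.1828] 0.0509 [ 0.57673347 -0.23492499] [ 0.67837614 -0.13240322]
```

Both views now put the dish about 3 mm too far in x. A small push back from inside on the rear wall will centre it.

Request:
carry_out(
  targets=[
    [[0,0.5,0.4,0.001,0,0,0],[0,1.0,0.7,0.001,0,0,0],[0,1.2,0.9,0.001,0,0,0],[0,1.3,1.0,0.001,0,0,0],[0,1.3,1.1,0.001,0,0,0],[0,1.3,1.1,0.001,0,0,0],[0,1.2,1.1,0.001,0,0,0],[0,0.8,0.8,0.001,0,0,0],[0,0.4,0.3,0,0,0,0],[0,0,0,0,0,0,0]],
  ],
)

```text
clock: 60.75
ee_pos: [0.6067, -0.1789, 0.0192]
orientation: [-3.126, -0.007, 1.574]
ft_force: [0.8, 0.1, -0.7]
grip_width: 0.004
```

```bash
python3 -c "
from h import *
plan([.605,-.1833,-.0115],1.571,1)"
```

```text
t 60.75 tcp [ 0.6067 -0.1789  0.0192] rpy [-3.1263 -0.0068  1.574 ] F [ 0.8  0.1 -0.7] g 0.004 q [-3.720e-01  2.600e-01  1.806e+00  1.000e-03  1.092e+00 -3.760e-01]
dist 0.031 rot [-0.0153 -0.0068  0.0031]
[-0.4619, -0.1236, 3.0664, -0.0153, -0.0068, 0.0031]
```

Request:
carry_out(
  targets=[
    [[-0.08,0,0.3,-0.002,-0.001,0.0005,0],[-0.08,0,0.5,-0.002,-0.001,0.0005,0],[-0.08,0,0.6,-0.002,-0.001,0.0005,0],[-0.08,0,0.6,-0.002,-0.001,0.0005,0],[-0.08,0,0.5,-0.002,-0.001,0.0005,0],[0,-0.1,0.2,-0.002,-0.001,0,0],[0,-0.2,0.05,-0.001,0,0,0],[0,-0.2,0,0,0,0,0],[0,-0.2,0,0,0,0,0],[0,-0.2,0,0,0,0,0]],
  ],
)

```text
clock: 61.75
ee_pos: [0.5967, -0.1833, -0.0102]
orientation: [-3.141, 0.0, 1.571]
ft_force: [0.8, -0.5, -1.1]
grip_width: 0.007
```

Request:
carry_out(
  targets=[
    [[0,-0.1,0,0,0,0,0],[0,-0.1,0,0,0,0,0],[0,-0.1,0,0,0,0,0],[0,-0.1,0,0,0,0,0],[0,-0.1,0,0,0,0,0],[0,-0.1,0,0,0,0,0],[0,0,0,0,0,0,0],[0,0,0,0,0,0,0],[0,0,0,0,0,0,0],[0,0,0,0,0,0,0]],
  ],
)

```text
clock: 62.75
ee_pos: [0.5905, -0.1835, -0.0095]
orientation: [3.141, 0.001, 1.571]
ft_force: [0.8, 0.8, -0.3]
grip_width: 0.005
```

```bash
python3 -c "
from h import *
plan([.5828,-.1833,-.0115],1.571,1)"
```

```text
t 62.75 tcp [ 0.5905 -0.1835 -0.0095] rpy [3.1407e+00 6.0000e-04 1.5710e+00] F [ 0.8  0.8 -0.3] g 0.005 q [-0.388  0.259  1.864 -0.     1.018 -0.388]
dist 0.0079 rot [0.0009 0.0006 0.    ]
[0.0176, -0.7665, 0.2031, 0.0009, 0.0006, 0.0]
```

Request:
carry_out(
  targets=[
    [[0,-0.1,0.03,0,0,0,0],[0,-0.1,0.03,0,0,0,0],[0,-0.1,0.03,0,0,0,0],[0,-0.1,0.03,0,0,0,0],[0,-0.1,0,0,0,0,0],[0,-0.1,0,0,0,0,0],[0,-0.1,0,0,0,0,0],[0,0,0,0,0,0,0],[0,0,0,0,0,0,0],[0,0,0,0,0,0,0]],
  ],
)

```text
clock: 63.75
ee_pos: [0.5828, -0.1835, -0.0108]
orientation: [3.141, 0.001, 1.571]
ft_force: [0.3, -0.8, 0.0]
grip_width: 0.004
```

```bash
python3 -c "
from dm import *
dm(['scene'])"
```

```text
t 63.75 tcp [ 0.5828 -0.1835 -0.0108] rpy [3.1407e+00 6.0000e-04 1.5710e+00] F [ 0.3 -0.8  0. ] g 0.004 q [-0.393  0.247  1.882 -0.     1.012 -0.393]
scene dish 649 60 [ 0.6277 -0.1836] 0.0514 [ 0.5806172  -0.23452047] [ 0.68086904 -0.13248068]
```

Request:
carry_out(
  targets=[
    [[0,-0.1,0,0,0,0,0],[0,-0.1,0,0,0,0,0],[0,-0.1,0,0,0,0,0],[0,-0.1,0,0,0,0,0],[0,0,0,0,0,0,0],[0,0,0,0,0,0,0],[0,0,0,0,0,0,0],[0,0,0,0,0,0,0],[0,0,0,0,0,0,0],[0,0,0,0,0,0,0]],
  ],
)

```text
clock: 64.8
ee_pos: [0.5803, -0.1838, -0.0101]
orientation: [3.137, 0.001, 1.571]
ft_force: [0.8, -0.3, -1.0]
grip_width: 0.002
```

```bash
python3 -c "
from dm import *
dm(['scene'])"
```

```text
t 64.80 tcp [ 0.5803 -0.1838 -0.0101] rpy [3.1366e+00 1.4000e-03 1.5708e+00] F [ 0.8 -0.3 -1. ] g 0.002 q [-3.950e-01  2.390e-01  1.890e+00  1.000e-03  1.008e+00 -3.960e-01]
scene dish 651 58 [ 0.6267 -0.1836] 0.0508 [ 0.5807264 -0.2347224] [ 0.678273  -0.1325196]
```

Request:
carry_out(
  targets=[
    [[0,-0.13,0,0,0,0,0],[0,-0.13,0,0.001,0,0,0],[0,-0.13,0,0.001,0,0,0],[0,-0.05,0,0,0,0,0],[0,0,0,0,0,0,0],[0,0,0,0,0,0,0],[0,0,0,0,0,0,0],[0,0,0,0,0,0,0],[0,0,0,0,0,0,0],[0,0,0,0,0,0,0]],
  ],
)

```text
clock: 65.85
ee_pos: [0.5758, -0.1838, -0.0101]
orientation: [3.138, 0.002, 1.571]
ft_force: [1.3, -0.1, -0.5]
grip_width: 0.002
```

```bash
python3 -c "
from dm import *
dm(['scene'])"
```

```text
t 65.85 tcp [ 0.5758 -0.1838 -0.0101] rpy [3.1381e+00 1.5000e-03 1.5708e+00] F [ 1.3 -0.1 -0.5] g 0.002 q [-0.398  0.231  1.899 -0.     1.008 -0.398]
scene dish 639 62 [ 0.622  -0.1831] 0.0506 [ 0.5709032  -0.23492499] [ 0.6725397  -0.13255863]
```

```bash
python3 -c "
from h import *
for n,b in(('top',((438,312),(497,370))),('scene',((285,264),(355,324)))):
    s=dict(np.load(n+'0.npz')); h=hsv(s); gr=((h[...,1]<60)&(h[...,2]>60)).astype(np.uint8)
    gr=cv2.morphologyEx(gr,cv2.MORPH_OPEN,np.ones((3,3),np.uint8))
    for a,c,k in reg(s,gr,*b,100):
        w=world(s,k,.014); print(n,circ(w),w.min(0),w.max(0))
"
```

```text
top (array([ 0.44243007, -0.18730371]), np.float64(0.05125667503277804)) [ 0.39122128 -0.23776087] [ 0.4929697  -0.13588136]
scene (array([ 0.44405587, -0.18547723]), np.float64(0.0519396156362768)) [ 0.38911456 -0.23780279] [ 0.49650747 -0.13473028]
```

Request:
carry_out(
  targets=[
    [[0,0.4,0,0,0,0,0],[0,0.8,0,0,0,0,0],[0,1.1,0,0,0,0,0],[0,1.2,0,0,0,0,0],[0,1.2,0,0,0,0,0],[0,1.1,0,0,0,0,0],[0,0.9,0,0,0,0,0],[0,0.5,0,0,0,0,0],[0,0.2,0,0,0,0,0],[0,0,0,0,0,0,0]],
  ],
)

```text
clock: 66.9
ee_pos: [0.6559, -0.1833, -0.0112]
orientation: [-3.141, 0.001, 1.572]
ft_force: [0.7, 0.0, -0.1]
grip_width: 0.003
```

```bash
python3 -c "
from h import *
plan([.667,-.1833,-.0108],1.571,1)"
```

```text
t 66.90 tcp [ 0.6559 -0.1833 -0.0112] rpy [-3.1413e+00  8.0000e-04  1.5716e+00] F [ 0.7  0.  -0.1] g 0.003 q [-3.51e-01  3.81e-01  1.71e+00 -1.00e-03  1.05e+00 -3.51e-01]
dist 0.0111 rot [-0.0003  0.0008  0.0006]
[0.004, 1.1062, -0.0369, -0.0003, 0.0008, 0.0006]
```

Request:
carry_out(
  targets=[
    [[0,0.15,0,0,0,0,0],[0,0.15,0,0,0,0,0],[0,0.15,0,0,0,0,0],[0,0.15,0,0,0,0,0],[0,0.15,0,0,0,0,0],[0,0.15,0,0,0,0,0],[0,0.15,0,-0.001,0,0,0],[0,0.1,0,-0.001,0,0,0],[0,0,0,0,0,0,0],[0,0,0,0,0,0,0]],
  ],
)

```text
clock: 67.9
ee_pos: [0.6649, -0.1833, -0.0113]
orientation: [-3.137, -0.0, 1.571]
ft_force: [-1.0, -0.1, 1.5]
grip_width: 0.006
```

```bash
python3 -c "
from dm import *
dm(['scene'])"
```

```text
t 67.90 tcp [ 0.6649 -0.1833 -0.0113] rpy [-3.137  -0.      1.5713] F [-1.  -0.1  1.5] g 0.006 q [-0.346  0.4    1.686 -0.002  1.06  -0.346]
scene dish 241 26 [ 0.6219 -0.1758] 0.0444 [ 0.5807264 -0.1685275] [ 0.6699187  -0.13255863]
scene dish 182 29 [ 0.6972 -0.196 ] 0.0266 [ 0.6839708  -0.23551892] [ 0.71264493 -0.16695315]
```

Request:
carry_out(
  targets=[
    [[0,0.12,0,0,0,0,0],[0,0.12,0,-0.001,0,0,0],[0,0.1,0,-0.001,0,0,0],[0,0,0,0,0,0,0],[0,0,0,0,0,0,0],[0,0,0,0,0,0,0],[0,0,0,0,0,0,0],[0,-0.4,0,0,0,0,0],[0,-1.0,0,0,0,0,0],[0,-1.2,0,0,0,0,0]],
  ],
)

```text
clock: 68.95
ee_pos: [0.6432, -0.1835, -0.0111]
orientation: [3.14, 0.001, 1.572]
ft_force: [-0.4, -0.4, 0.1]
grip_width: 0.007
```

Request:
carry_out(
  targets=[
    [[0,-0.8,-0.6,0,0,0,0.2],[0,0,-1.5,0,0,0,0.3],[0,0,-2.0,0,0,0,0.4],[0,-1.0,-2.5,0,0,0,0.5],[0,-2.0,-2.5,0,0,0,0.6],[0,-2.0,-2.5,0,0,0,0.7],[0,-2.0,-2.5,0,0,0,0.75],[0,-2.0,-2.0,0,0,0,0.75],[0,-1.0,-1.5,0,0,0,0.75],[0,0,-0.5,0,0,0,0.75]],
  ],
)

```text
clock: 69.95
ee_pos: [0.53, -0.1839, 0.188]
orientation: [3.127, 0.005, 1.57]
ft_force: [0.6, -0.3, 0.8]
grip_width: 0.741
```

```bash
cat >> dm.py <<'E'
def cap():
    P=[]
    for n,b in(('top',((525,280),(590,340))),('scene',((175,280),(250,360)))):
        s=snapshot(n); h=hsv(s); red=(((h[...,0]<8)|(h[...,0]>172))&(h[...,1]>120)&(h[...,2]>60)).astype(np.uint8)
        red=cv2.morphologyEx(red,cv2.MORPH_CLOSE,np.ones((3,3),np.uint8))
        # bright red top face, and white foot
        for a,c,k in reg(s,red,*b,30): print(n,'cap',a,c.round(1),'hull fit top plane',circ(world(s,k,.095)))
        nb=notblue(s)
        for a,c,k in reg(s,nb,*(((515,265),(600,345)) if n=='top' else ((170,280),(255,362))),100):
            w=world(s,k,0); print(n,'foot',cv2.minAreaRect(w))
        D=s['depth']; v,u=np.mgrid[:384,:512]
        W=(np.stack([(u-s['cx'])/s['fx']*D,(v-s['cy'])/s['fy']*D,D],-1)-s['t'])@s['R']
        q=W[(np.hypot(W[...,0]-.512,W[...,1]+.386)<.06)&(W[...,2]>.088)]
        if len(q): print(n,'top pts',len(q),np.median(q[:,2]),(q[:,:2].min(0)+q[:,:2].max(0))/2,q[:,:2].min(0),q[:,:2].max(0))
E
python3 -c "
from dm import *
dm(); cap()"
```

```text
t 69.95 tcp [ 0.53   -0.1839  0.188 ] rpy [3.127  0.0055 1.5704] F [ 0.6 -0.3  0.8] g 0.741 q [-4.300e-01 -7.900e-02  1.868e+00  1.000e-03  1.338e+00 -4.300e-01]
top dish 200 22 [ 0.6251 -0.1778] 0.0443 [ 0.58893055 -0.1800078 ] [ 0.6719611  -0.13348734]
scene dish 1015 74 [ 0.6237 -0.1831] 0.0517 [ 0.56709385 -0.23492499] [ 0.6755658 -0.1324419]
top cap 199 [361.1 195.6] hull fit top plane (array([ 0.5099801, -0.3886783]), np.float64(0.025274505695156227))
top foot ((0.5541025400161743, -0.32314109802246094), (0.05017641931772232, 0.1269921213388443), 88.95905303955078)
top foot ((0.5131831765174866, -0.39565905928611755), (0.09726005047559738, 0.09831851720809937), 46.21065139770508)
top top pts 191 0.09595095002734413 [ 0.51184633 -0.39050253] [ 0.48782704 -0.41643927] [ 0.53586562 -0.36456579]
scene cap 302 [128.2 197.7] hull fit top plane (array([ 0.52035866, -0.38352598]), np.float64(0.02884923119795713))
scene foot ((0.4914988577365875, -0.4080459475517273), (0.1437196284532547, 0.09611150622367859), 46.079654693603516)
scene top pts 250 0.09498184813140559 [ 0.512607   -0.38713244] [ 0.48754721 -0.41293508] [ 0.53766679 -0.3613298 ]
```

The dish is within about 3 mm of the ring centre in both views, well inside the ring. Now the cap, at about (0.5115, −0.3885), top at 0.095. I move over it while winding the wrist back so the sweep is long.

```bash
python3 -c "
from h import *
plan([.5115,-.3885,.125],-1.5,21)"
```

```text
t 70.15 tcp [ 0.5298 -0.1832  0.1837] rpy [3.1326e+00 2.9000e-03 1.5712e+00] F [ 0.   0.6 -0.4] g 0.750 q [-4.290e-01 -7.300e-02  1.869e+00  1.000e-03  1.336e+00 -4.300e-01]
dist 0.2143 rot [ 0.0049 -0.0136  3.0712]
[-0.9769, -0.09, 0.2814, 0.0002, -0.0006, 0.1462]
[-0.9794, 0.0534, 0.282, 0.0002, -0.0006, 0.1462]
[-0.961, 0.1956, 0.2826, 0.0002, -0.0006, 0.1462]
[-0.922, 0.3336, 0.2832, 0.0002, -0.0006, 0.1462]
[-0.8634, 0.4645, 0.2837, 0.0002, -0.0006, 0.1462]
[-0.7863, 0.5854, 0.2841, 0.0002, -0.0006, 0.1462]
[-0.6924, 0.6938, 0.2844, 0.0002, -0.0006, 0.1462]
[-0.5837, 0.7873, 0.2847, 0.0002, -0.0006, 0.1462]
[-0.4626, 0.864, 0.2848, 0.0002, -0.0006, 0.1462]
[-0.3315, 0.9223, 0.2849, 0.0002, -0.0006, 0.1462]
[-0.1934, 0.9608, 0.2848, 0.0002, -0.0006, 0.1462]
[-0.0511, 0.9788, 0.2847, 0.0002, -0.0006, 0.1462]
[0.0922, 0.9758, 0.2844, 0.0002, -0.0006, 0.1462]
[0.2336, 0.952, 0.2841, 0.0002, -0.0006, 0.1462]
[0.3701, 0.9079, 0.2837, 0.0002, -0.0006, 0.1462]
[0.4986, 0.8443, 0.2832, 0.0002, -0.0006, 0.1462]
[0.6165, 0.7627, 0.2826, 0.0002, -0.0006, 0.1462]
[0.7213, 0.6647, 0.282, 0.0002, -0.0006, 0.1462]
[0.8106, 0.5526, 0.2814, 0.0002, -0.0006, 0.1462]
[0.8827, 0.4286, 0.2807, 0.0002, -0.0006, 0.1462]
[0.9359, 0.2955, 0.2801, 0.0002, -0.0006, 0.1462]
```

Request:
carry_out(
  targets=[
    [[-0.98,-0.09,0.2,0,0,0.146,0.8],[-0.98,0.05,0.2,0,0,0.146,0.8],[-0.96,0.2,0.2,0,0,0.146,0.8],[-0.92,0.33,0.2,0,0,0.146,0.8],[-0.86,0.46,0.2,0,0,0.146,0.8],[-0.79,0.59,0.2,0,0,0.146,0.8],[-0.69,0.69,0.2,0,0,0.146,0.8],[-0.58,0.79,0.2,0,0,0.146,0.8],[-0.46,0.86,0.2,0,0,0.146,0.8],[-0.33,0.92,0.2,0,0,0.146,0.8]],
  ],
)

```text
clock: 71.15
ee_pos: [0.5166, -0.2782, 0.1426]
orientation: [-3.127, 0.016, 0.072]
ft_force: [0.7, -0.2, -0.1]
grip_width: 0.799
```

Request:
carry_out(
  targets=[
    [[-0.19,0.96,0.2,0,0,0.146,0.8],[-0.05,0.98,0.2,0,0,0.146,0.8],[0.09,0.98,0.2,0,0,0.146,0.8],[0.23,0.95,0.2,0,0,0.146,0.8],[0.37,0.91,0.2,0,0,0.146,0.8],[0.5,0.84,0.2,0,0,0.146,0.8],[0.62,0.76,0.2,0,0,0.146,0.8],[0.72,0.66,0.2,0,0,0.12,0.8],[0.5,0.4,0.2,0,0,0.06,0.8],[0,0,0,0,0,0,0.8]],
  ],
)

```text
clock: 72.15
ee_pos: [0.4996, -0.3595, 0.0988]
orientation: [3.115, 0.05, -1.169]
ft_force: [-0.4, 0.1, -0.9]
grip_width: 0.799
```

```bash
python3 -c "
from h import *
plan([.5115,-.3885,.085],-1.45,10)"
```

```text
t 72.15 tcp [ 0.4996 -0.3595  0.0988] rpy [ 3.1151  0.05   -1.1686] F [-0.4  0.1 -0.9] g 0.799 q [-7.100e-01  1.630e-01  1.773e+00 -2.000e-03  1.262e+00  2.029e+00]
dist 0.0342 rot [0.0334 0.0459 0.282 ]
[0.3195, 0.0008, 0.1227, 0.0033, 0.0046, 0.0282]
[0.3188, -0.0078, 0.1242, 0.0033, 0.0046, 0.0282]
[0.3179, -0.0163, 0.1257, 0.0033, 0.0046, 0.0282]
[0.3167, -0.0249, 0.1272, 0.0033, 0.0046, 0.0282]
[0.3153, -0.0334, 0.1287, 0.0033, 0.0046, 0.0282]
[0.3137, -0.0418, 0.1303, 0.0033, 0.0046, 0.0282]
[0.3118, -0.0502, 0.1319, 0.0033, 0.0046, 0.0282]
[0.3096, -0.0585, 0.1335, 0.0033, 0.0046, 0.0282]
[0.3072, -0.0667, 0.1351, 0.0033, 0.0046, 0.0282]
[0.3046, -0.0749, 0.1368, 0.0033, 0.0046, 0.0282]
```

Request:
carry_out(
  targets=[
    [[0.32,0,0.1,0.004,0.005,0.028,0.8],[0.32,-0.01,0.1,0.004,0.005,0.028,0.8],[0.32,-0.02,0.1,0.004,0.005,0.028,0.8],[0.32,-0.02,0.1,0.004,0.005,0.028,0.8],[0.32,-0.03,0.1,0.004,0.005,0.028,0.8],[0.31,-0.04,0.1,0.004,0.005,0.028,0.8],[0.31,-0.05,0.1,0.004,0.005,0.028,0.8],[0.31,-0.06,0.1,0.003,0.005,0.028,0.8],[0.2,-0.05,0.1,0,0.003,0.02,0.8],[0,0,0,0,0,0,0.8]],
  ],
)

```text
clock: 73.15
ee_pos: [0.511, -0.3851, 0.0859]
orientation: [3.141, 0.003, -1.429]
ft_force: [-0.1, 0.7, -0.1]
grip_width: 0.796
```

```bash
python3 -c "
from h import *
plan([.5115,-.3885,.048],-1.45,1)"
```

```text
t 73.15 tcp [ 0.511  -0.3851  0.0859] rpy [ 3.1407e+00  3.1000e-03 -1.4288e+00] F [-0.1  0.7 -0.1] g 0.796 q [-7.300e-01  1.910e-01  1.764e+00  1.000e-03  1.190e+00  2.269e+00]
dist 0.038 rot [0.0009 0.0031 0.0212]
[0.3548, -0.0027, 3.7849, 0.0009, 0.0031, 0.0212]
```

Descend over the cap and close lightly, 12 N.

Request:
carry_out(
  targets=[
    [[0.06,0,0.2,0,0.0005,0,0.8],[0.06,0,0.4,0,0.0005,0,0.8],[0.06,0,0.6,0,0.0005,0,0.8],[0.06,0,0.6,0,0.0005,0,0.8],[0.06,0,0.6,0,0.0005,0,0.8],[0.04,0,0.6,0,0.0005,0,0.8],[0,0,0.4,0,0,0,0.8],[0,0,0.2,0,0,0,0.8],[0,0,0,0,0,0,0.8],[0,0,0,0,0,0,0.7]],
  ],
  squeeze=12,
)

```text
clock: 74.15
ee_pos: [0.5109, -0.388, 0.0454]
orientation: [3.139, 0.002, -1.429]
ft_force: [0.1, -0.1, 0.4]
grip_width: 0.76
```

Request:
carry_out(
  targets=[
    [[0,0,0,0,0,0,0.65],[0,0,0,0,0,0,0.6],[0,0,0,0,0,0,0.56],[0,0,0,0,0,0,0.54],[0,0,0,0,0,0,0.52],[0,0,0,0,0,0,0.5],[0,0,0,0,0,0,0.45],[0,0,0,0,0,0,0.4],[0,0,0,0,0,0,0.4],[0,0,0,0,0,0,0.4]],
  ],
)

```text
clock: 75.15
ee_pos: [0.5114, -0.3884, 0.0464]
orientation: [3.14, 0.0, -1.429]
ft_force: [0.6, 0.6, -0.9]
grip_width: 0.556
```

```bash
python3 -c "
from h import *
plan([.5115,-.3885,.048],-1.45,1)"
```

```text
t 75.15 tcp [ 0.5114 -0.3884  0.0464] rpy [ 3.1404e+00  2.0000e-04 -1.4285e+00] F [ 0.6  0.6 -0.9] g 0.556 q [-7.330e-01  2.370e-01  1.782e+00 -1.000e-03  1.123e+00  2.267e+00]
dist 0.0016 rot [0.0012 0.0002 0.0215]
[0.0089, -0.0041, -0.1561, 0.0012, 0.0002, 0.0215]
```

The grip stopped at 52.8 mm, so it's on the cap. Unscrew counter-clockwise, rising 1.1 mm per rad.

Request:
carry_out(
  targets=[
    [[0,0,0,0,0,-0.05,0.4],[0,0,-0.015,0,0,-0.13,0.4],[0,0,-0.015,0,0,-0.13,0.4],[0,0,-0.015,0,0,-0.13,0.4],[0,0,-0.015,0,0,-0.13,0.4],[0,0,-0.015,0,0,-0.13,0.4],[0,0,-0.015,0,0,-0.13,0.4],[0,0,-0.015,0,0,-0.13,0.4],[0,0,-0.015,0,0,-0.13,0.4],[0,0,-0.015,0,0,-0.13,0.4]],
  ],
  squeeze=20,
)

```text
clock: 76.15
ee_pos: [0.5106, -0.3887, 0.0473]
orientation: [3.141, 0.003, -0.159]
ft_force: [-0.4, -0.4, -0.6]
grip_width: 0.557
```

```bash
python3 -c "
from h import *
s=st(); print(s['torque'])"
```

```text
t 76.15 tcp [ 0.5106 -0.3887  0.0473] rpy [ 3.1408e+00  2.8000e-03 -1.5850e-01] F [-0.4 -0.4 -0.6] g 0.557 q [-0.733  0.236  1.782 -0.002  1.125  0.997]
[-0.18681125  0.35862475  0.02853168]
```

Request:
carry_out(
  targets=[
    [[0,0,-0.02,0,0,-0.13,0.4],[0,0,-0.02,0,0,-0.13,0.4],[0,0,-0.02,0,0,-0.13,0.4],[0,0,-0.02,0,0,-0.13,0.4],[0,0,-0.02,0,0,-0.13,0.4],[0,0,-0.02,0,0,-0.13,0.4],[0,0,-0.02,0,0,-0.13,0.4],[0,0,-0.02,0,0,-0.13,0.4],[0,0,-0.02,0,0,-0.13,0.4],[0,0,-0.02,0,0,-0.13,0.4]],
  ],
)

```text
clock: 77.15
ee_pos: [0.5099, -0.3913, 0.0495]
orientation: [-3.14, 0.006, 1.197]
ft_force: [0.4, -0.2, -0.6]
grip_width: 0.559
```

Request:
carry_out(
  targets=[
    [[0,0,-0.017,0,0,-0.13,0.4],[0,0,-0.017,0,0,-0.13,0.4],[0,0,-0.017,0,0,-0.13,0.4],[0,0,-0.017,0,0,-0.13,0.4],[0,0,-0.017,0,0,-0.13,0.4],[0,0,-0.017,0,0,-0.13,0.4],[0,0,-0.017,0,0,-0.13,0.4],[0,0,-0.017,0,0,-0.13,0.4],[0,0,-0.017,0,0,-0.13,0.4],[0,0,-0.017,0,0,-0.13,0.4]],
  ],
)

```text
clock: 78.15
ee_pos: [0.5122, -0.3927, 0.0519]
orientation: [-3.136, 0.007, 2.552]
ft_force: [0.5, 0.3, -0.3]
grip_width: 0.556
```

```bash
python3 -c "
from h import *
s=st(); print(s['torque'])"
```

```text
t 78.15 tcp [ 0.5122 -0.3927  0.0519] rpy [-3.1358  0.0066  2.5522] F [ 0.5  0.3 -0.3] g 0.556 q [-0.735  0.232  1.778 -0.005  1.124 -1.714]
[ 0.0417801  -0.2046813   0.02279328]
```

Turned about 4 rad with negligible force. One more rad, then release and rewind.

Request:
carry_out(
  targets=[
    [[0,0,-0.009,0,0,-0.12,0.4],[0,0,-0.009,0,0,-0.12,0.4],[0,0,-0.009,0,0,-0.12,0.4],[0,0,-0.009,0,0,-0.12,0.4],[0,0,-0.009,0,0,-0.12,0.4],[0,0,-0.009,0,0,-0.1,0.4],[0,0,-0.009,0,0,-0.1,0.4],[0,0,0,0,0,-0.05,0.4],[0,0,0,0,0,0,0.4],[0,0,0,0,0,0,0.6]],
  ],
)

```text
clock: 79.15
ee_pos: [0.5137, -0.3915, 0.0524]
orientation: [-3.134, 0.003, -2.844]
ft_force: [0.8, 0.1, -0.5]
grip_width: 0.58
```

Request:
carry_out(
  targets=[
    [[0,0,0,0,0,0,0.8],[0,0,0,0,0,0,0.85],[0,0,0,0,0,0,0.85],[0,0,0,0,0,0,0.85],[0,0,0,0,0,0.05,0.85],[0,0,0,0,0,0.1,0.85],[0,0,0,0,0,0.14,0.85],[0,0,0,0,0,0.14,0.85],[0,0,0,0,0,0.14,0.85],[0,0,0,0,0,0.14,0.85]],
  ],
)

```text
clock: 80.15
ee_pos: [0.514, -0.3921, 0.0531]
orientation: [-3.137, 0.009, 2.698]
ft_force: [-0.9, 0.6, 0.4]
grip_width: 0.848
```

```bash
python3 -c "
from h import *
plan([.511,-.391,.052],1.0,1)"
```

```text
t 80.15 tcp [ 0.514  -0.3921  0.0531] rpy [-3.1372  0.0088  2.6979] F [-0.9  0.6  0.4] g 0.848 q [-0.734  0.232  1.777 -0.002  1.124 -1.86 ]
dist 0.0034 rot [0.0042 0.0103 1.6979]
[0.3182, -0.0294, 0.1068, 0.0042, 0.0103, 1.6979]
```

Request:
carry_out(
  targets=[
    [[0.1,0,0,0.001,0.002,0.145,0.85],[0.1,0,0,0.001,0.002,0.145,0.85],[0.1,0,0,0.001,0.002,0.145,0.85],[0,0,0,0,0.002,0.145,0.85],[0,0,0,0,0.002,0.145,0.85],[0,0,0,0,0,0.145,0.85],[0,0,0,0,0,0.145,0.85],[0,0,0,0,0,0.145,0.85],[0,0,0,0,0,0.145,0.85],[0,0,0,0,0,0.145,0.85]],
  ],
)

```text
clock: 81.15
ee_pos: [0.5115, -0.3906, 0.0534]
orientation: [-3.141, 0.004, 1.198]
ft_force: [0.1, 0.2, 0.1]
grip_width: 0.851
```

Request:
carry_out(
  targets=[
    [[0,0,0,0,0,0.145,0.85],[0,0,0,0,0,0.145,0.85],[0,0,0,0,0,0.145,0.85],[0,0,0,0,0,0.145,0.85],[0,0,0,0,0,0.145,0.85],[0,0,0,0,0,0.145,0.85],[0,0,0,0,0,0.145,0.85],[0,0,0,0,0,0.145,0.85],[0,0,0,0,0,0.145,0.85],[0,0,0,0,0,0.145,0.85]],
  ],
)

```text
clock: 82.15
ee_pos: [0.5116, -0.3909, 0.0537]
orientation: [3.137, 0.001, -0.302]
ft_force: [-0.5, -0.3, -0.3]
grip_width: 0.849
```

```bash
python3 -c "
from h import *
plan([.511,-.391,.052],-1.5,10)"
```

```text
t 82.15 tcp [ 0.5116 -0.3909  0.0537] rpy [ 3.1373e+00  8.0000e-04 -3.0220e-01] F [-0.5 -0.3 -0.3] g 0.849 q [-0.734  0.231  1.776 -0.005  1.133  1.141]
dist 0.0018 rot [ 0.0043 -0.0019  1.1978]
[-0.0055, 0.0025, 0.0171, 0.0004, -0.0002, 0.1198]
[-0.0052, 0.0031, 0.0171, 0.0004, -0.0002, 0.1198]
[-0.0048, 0.0037, 0.0171, 0.0004, -0.0002, 0.1198]
[-0.0043, 0.0043, 0.0171, 0.0004, -0.0002, 0.1198]
[-0.0038, 0.0048, 0.0171, 0.0004, -0.0002, 0.1198]
[-0.0032, 0.0052, 0.0171, 0.0004, -0.0002, 0.1198]
[-0.0025, 0.0055, 0.0171, 0.0004, -0.0002, 0.1198]
[-0.0018, 0.0058, 0.0171, 0.0004, -0.0002, 0.1198]
[-0.0011, 0.006, 0.0171, 0.0004, -0.0002, 0.1198]
[-0.0004, 0.0061, 0.0171, 0.0004, -0.0002, 0.1198]
```

Request:
carry_out(
  targets=[
    [[0,0,0.01,0,0,0.145,0.85],[0,0,0.01,0,0,0.145,0.85],[0,0,0.01,0,0,0.145,0.85],[0,0,0.01,0,0,0.145,0.85],[0,0,0.01,0,0,0.145,0.85],[0,0,0.01,0,0,0.145,0.85],[0,0,0.01,0,0,0.145,0.85],[0,0,0.01,0,0,0.145,0.85],[0,0,0,0,0,0.1,0.85],[0,0,0,0,0,0,0.7]],
  ],
)

```text
clock: 83.15
ee_pos: [0.5117, -0.3913, 0.0532]
orientation: [3.14, -0.004, -1.608]
ft_force: [-0.1, 0.6, 0.0]
grip_width: 0.812
```

Request:
carry_out(
  targets=[
    [[0,0,0,0,0,0,0.65],[0,0,0,0,0,0,0.6],[0,0,0,0,0,0,0.56],[0,0,0,0,0,0,0.54],[0,0,0,0,0,0,0.5],[0,0,0,0,0,0,0.4],[0,0,0,0,0,0,0.4],[0,0,0,0,0,0,0.4],[0,0,0,0,0,0,0.4],[0,0,0,0,0,0,0.4]],
  ],
)

```text
clock: 84.15
ee_pos: [0.5117, -0.3913, 0.0533]
orientation: [3.14, -0.005, -1.601]
ft_force: [0.2, -0.6, 0.9]
grip_width: 0.549
```

Request:
carry_out(
  targets=[
    [[0,0,0,0,0,-0.05,0.4],[0,0,-0.015,0,0,-0.13,0.4],[0,0,-0.015,0,0,-0.13,0.4],[0,0,-0.015,0,0,-0.13,0.4],[0,0,-0.015,0,0,-0.13,0.4],[0,0,-0.015,0,0,-0.13,0.4],[0,0,-0.015,0,0,-0.13,0.4],[0,0,-0.015,0,0,-0.13,0.4],[0,0,-0.015,0,0,-0.13,0.4],[0,0,-0.015,0,0,-0.13,0.4]],
  ],
)

```text
clock: 85.15
ee_pos: [0.5123, -0.3914, 0.0547]
orientation: [3.137, -0.001, -0.332]
ft_force: [0.0, 0.1, -0.4]
grip_width: 0.55
```

Request:
carry_out(
  targets=[
    [[0,0,-0.017,0,0,-0.13,0.4],[0,0,-0.017,0,0,-0.13,0.4],[0,0,-0.017,0,0,-0.13,0.4],[0,0,-0.017,0,0,-0.13,0.4],[0,0,-0.017,0,0,-0.13,0.4],[0,0,-0.017,0,0,-0.13,0.4],[0,0,-0.017,0,0,-0.13,0.4],[0,0,-0.017,0,0,-0.13,0.4],[0,0,-0.017,0,0,-0.13,0.4],[0,0,-0.017,0,0,-0.13,0.4]],
  ],
)

```text
clock: 86.15
ee_pos: [0.5129, -0.391, 0.0563]
orientation: [3.138, 0.003, 1.024]
ft_force: [0.6, 0.9, -0.4]
grip_width: 0.547
```

```bash
python3 -c "
from h import *
s=st(); print(s['torque'])"
```

```text
t 86.15 tcp [ 0.5129 -0.391   0.0563] rpy [3.1384 0.0033 1.0243] F [ 0.6  0.9 -0.4] g 0.547 q [-0.733  0.229  1.774 -0.003  1.135 -0.186]
[-0.11049883  0.02275514 -0.01331977]
```

Request:
carry_out(
  targets=[
    [[0,0,-0.015,0,0,-0.13,0.4],[0,0,-0.015,0,0,-0.13,0.4],[0,0,-0.015,0,0,-0.13,0.4],[0,0,-0.015,0,0,-0.13,0.4],[0,0,-0.015,0,0,-0.13,0.4],[0,0,-0.015,0,0,-0.13,0.4],[0,0,-0.015,0,0,-0.13,0.4],[0,0,-0.015,0,0,-0.13,0.4],[0,0,-0.015,0,0,-0.13,0.4],[0,0,-0.015,0,0,-0.13,0.4]],
  ],
)

```text
clock: 87.15
ee_pos: [0.5137, -0.3909, 0.0578]
orientation: [-3.14, 0.005, 2.38]
ft_force: [0.7, 0.1, 0.5]
grip_width: 0.549
```

Request:
carry_out(
  targets=[
    [[0,0,-0.015,0,0,-0.13,0.4],[0,0,-0.015,0,0,-0.13,0.4],[0,0,-0.015,0,0,-0.13,0.4],[0,0,-0.015,0,0,-0.13,0.4],[0,0,-0.015,0,0,-0.13,0.4],[0,0,-0.015,0,0,-0.13,0.4],[0,0,-0.015,0,0,-0.13,0.4],[0,0,-0.01,0,0,-0.1,0.4],[0,0,0,0,0,-0.03,0.4],[0,0,0,0,0,0,0.6]],
  ],
)

```text
clock: 88.15
ee_pos: [0.5142, -0.3895, 0.059]
orientation: [-3.139, 0.003, -2.817]
ft_force: [-0.2, -0.4, 0.4]
grip_width: 0.58
```

Request:
carry_out(
  targets=[
    [[0,0,0,0,0,0,0.8],[0,0,0,0,0,0,0.85],[0,0,0,0,0,0,0.85],[0,0,0,0,0,0,0.85],[0,0,0,0,0,0.05,0.85],[0,0,0,0,0,0.1,0.85],[0,0,0,0,0,0.14,0.85],[0,0,0,0,0,0.14,0.85],[0,0,0,0,0,0.14,0.85],[0,0,0,0,0,0.14,0.85]],
  ],
)

```text
clock: 89.15
ee_pos: [0.5142, -0.3898, 0.0589]
orientation: [-3.141, 0.004, 2.726]
ft_force: [0.4, 0.4, 0.4]
grip_width: 0.853
```

```bash
python3 -c "
from h import *
plan([.511,-.391,.059],1.0,1)"
```

```text
t 89.15 tcp [ 0.5142 -0.3898  0.0589] rpy [-3.1411  0.0041  2.7258] F [0.4 0.4 0.4] g 0.853 q [-7.320e-01  2.260e-01  1.772e+00  1.000e-03  1.139e+00 -1.888e+00]
dist 0.0034 rot [0.0032 0.0035 1.7258]
[0.2402, -0.2411, -0.0075, 0.0032, 0.0035, 1.7258]
```

Request:
carry_out(
  targets=[
    [[0.12,-0.1,0,0.001,0.001,0.145,0.85],[0.12,-0.1,0,0.001,0.001,0.145,0.85],[0,0,0,0.001,0.001,0.145,0.85],[0,0,0,0,0,0.145,0.85],[0,0,0,0,0,0.145,0.85],[0,0,0,0,0,0.145,0.85],[0,0,0,0,0,0.145,0.85],[0,0,0,0,0,0.145,0.85],[0,0,0,0,0,0.145,0.85],[0,0,0,0,0,0.145,0.85]],
  ],
)

```text
clock: 90.15
ee_pos: [0.5109, -0.3905, 0.0588]
orientation: [3.141, 0.003, 1.226]
ft_force: [0.3, -0.3, 0.1]
grip_width: 0.849
```

Request:
carry_out(
  targets=[
    [[0,0,0,0,0,0.145,0.85],[0,0,0,0,0,0.145,0.85],[0,0,0,0,0,0.145,0.85],[0,0,0,0,0,0.145,0.85],[0,0,0,0,0,0.145,0.85],[0,0,0,0,0,0.145,0.85],[0,0,0,0,0,0.145,0.85],[0,0,0,0,0,0.145,0.85],[0,0,0,0,0,0.145,0.85],[0,0,0,0,0,0.145,0.85]],
  ],
)

```text
clock: 91.15
ee_pos: [0.5109, -0.3907, 0.0587]
orientation: [3.138, -0.0, -0.274]
ft_force: [0.5, -0.6, 0.2]
grip_width: 0.849
```

Request:
carry_out(
  targets=[
    [[0,0,0.01,0,0,0.145,0.85],[0,0,0.01,0,0,0.145,0.85],[0,0,0.01,0,0,0.145,0.85],[0,0,0.01,0,0,0.145,0.85],[0,0,0.01,0,0,0.145,0.85],[0,0,0.01,0,0,0.145,0.85],[0,0,0,0,0,0.145,0.85],[0,0,0,0,0,0.145,0.85],[0,0,0,0,0,0.08,0.85],[0,0,0,0,0,0,0.85]],
  ],
)

```text
clock: 92.15
ee_pos: [0.5108, -0.3908, 0.058]
orientation: [3.141, -0.003, -1.559]
ft_force: [-0.3, 0.2, 0.4]
grip_width: 0.855
```

```bash
python3 -c "
from h import *
plan([.511,-.391,.059],-1.6,1)"
```

```text
t 92.15 tcp [ 0.5108 -0.3908  0.058 ] rpy [ 3.1406 -0.0032 -1.5593] F [-0.3  0.2  0.4] g 0.855 q [-0.735  0.225  1.776 -0.003  1.14   2.396]
dist 0.0011 rot [ 0.0009 -0.0032  0.0407]
[0.016, -0.0162, -0.1026, 0.0009, -0.0032, 0.0407]
```

Regrip and turn the last ~4 rad.

Request:
carry_out(
  targets=[
    [[0,0,0,0,0,0,0.7],[0,0,0,0,0,0,0.62],[0,0,0,0,0,0,0.57],[0,0,0,0,0,0,0.54],[0,0,0,0,0,0,0.5],[0,0,0,0,0,0,0.4],[0,0,0,0,0,0,0.4],[0,0,0,0,0,0,0.4],[0,0,0,0,0,0,0.4],[0,0,0,0,0,0,0.4]],
  ],
)

```text
clock: 93.15
ee_pos: [0.511, -0.3909, 0.058]
orientation: [3.141, -0.003, -1.554]
ft_force: [-0.1, -0.1, -0.1]
grip_width: 0.555
```

Request:
carry_out(
  targets=[
    [[0,0,0,0,0,-0.05,0.4],[0,0,-0.015,0,0,-0.13,0.4],[0,0,-0.015,0,0,-0.13,0.4],[0,0,-0.015,0,0,-0.13,0.4],[0,0,-0.015,0,0,-0.13,0.4],[0,0,-0.015,0,0,-0.13,0.4],[0,0,-0.015,0,0,-0.13,0.4],[0,0,-0.015,0,0,-0.13,0.4],[0,0,-0.015,0,0,-0.13,0.4],[0,0,-0.015,0,0,-0.13,0.4]],
  ],
)

```text
clock: 94.15
ee_pos: [0.5116, -0.3911, 0.0595]
orientation: [3.138, -0.002, -0.284]
ft_force: [0.7, 0.1, -0.1]
grip_width: 0.557
```

Request:
carry_out(
  targets=[
    [[0,0,-0.016,0,0,-0.13,0.4],[0,0,-0.016,0,0,-0.13,0.4],[0,0,-0.016,0,0,-0.13,0.4],[0,0,-0.016,0,0,-0.13,0.4],[0,0,-0.016,0,0,-0.13,0.4],[0,0,-0.016,0,0,-0.13,0.4],[0,0,-0.016,0,0,-0.13,0.4],[0,0,-0.016,0,0,-0.13,0.4],[0,0,-0.016,0,0,-0.13,0.4],[0,0,-0.016,0,0,-0.13,0.4]],
  ],
)

```text
clock: 95.15
ee_pos: [0.5125, -0.391, 0.061]
orientation: [3.137, 0.002, 1.072]
ft_force: [0.5, -0.3, -0.0]
grip_width: 0.556
```

Request:
carry_out(
  targets=[
    [[0,0,-0.016,0,0,-0.13,0.4],[0,0,-0.016,0,0,-0.13,0.4],[0,0,-0.016,0,0,-0.13,0.4],[0,0,-0.016,0,0,-0.13,0.4],[0,0,-0.016,0,0,-0.13,0.4],[0,0,-0.016,0,0,-0.13,0.4],[0,0,-0.016,0,0,-0.13,0.4],[0,0,-0.016,0,0,-0.13,0.4],[0,0,-0.016,0,0,-0.13,0.4],[0,0,0,0,0,-0.05,0.4]],
  ],
)

```text
clock: 96.15
ee_pos: [0.5129, -0.3893, 0.0623]
orientation: [3.14, 0.003, 2.345]
ft_force: [0.4, 0.4, 0.7]
grip_width: 0.553
```

```bash
python3 -c "
from dm import *
s=st(); print(s['torque']); dm(['scene'])"
```

```text
t 96.15 tcp [ 0.5129 -0.3893  0.0623] rpy [3.1397e+00 3.0000e-03 2.3455e+00] F [0.4 0.4 0.7] g 0.553 q [-0.733  0.22   1.773  0.002  1.145 -1.509]
[ 0.0238483   0.03777066 -0.03786493]
t 96.15 tcp [ 0.5129 -0.3893  0.0623] rpy [3.1397e+00 3.0000e-03 2.3455e+00] F [0.4 0.4 0.7] g 0.553 q [-0.733  0.22   1.773  0.002  1.145 -1.509]
scene dish 1015 70 [ 0.6242 -0.183 ] 0.0514 [ 0.56709385 -0.23492499] [ 0.6755658 -0.1324419]
```

Request:
carry_out(
  targets=[
    [[0,0,-0.016,0,0,-0.13,0.4],[0,0,-0.016,0,0,-0.13,0.4],[0,0,-0.016,0,0,-0.13,0.4],[0,0,-0.016,0,0,-0.13,0.4],[0,0,-0.016,0,0,-0.13,0.4],[0,0,-0.05,0,0,-0.05,0.4],[0,0,-0.07,0,0,0,0.4],[0,0,-0.07,0,0,0,0.4],[0,0,-0.07,0,0,0,0.4],[0,0,-0.07,0,0,0,0.4]],
  ],
)

```text
clock: 97.2
ee_pos: [0.5114, -0.3887, 0.0658]
orientation: [3.141, -0.0, 3.063]
ft_force: [-1.0, -0.3, -0.5]
grip_width: 0.558
```

```bash
python3 -c "
from dm import *
s=st(); print(s['torque'])"
```

```text
t 97.20 tcp [ 0.5114 -0.3887  0.0658] rpy [ 3.1410e+00 -2.0000e-04  3.0633e+00] F [-1.  -0.3 -0.5] g 0.558 q [-0.734  0.216  1.772  0.     1.155 -2.226]
[0.0526882  0.01978637 0.04218704]
```

The cap comes free with no resistance. Lift clear, then carry it to the dish.

Request:
carry_out(
  targets=[
    [[0,0,-0.2,0,0,0,0.4],[0,0,-0.4,0,0,0,0.4],[0,0,-0.6,0,0,0,0.4],[0,0,-0.8,0,0,0,0.4],[0,0,-0.9,0,0,0,0.4],[0,0,-0.9,0,0,0,0.4],[0,0,-0.9,0,0,0,0.4],[0,0,-0.8,0,0,0,0.4],[0,0,-0.5,0,0,0,0.4],[0,0,0,0,0,0,0.4]],
  ],
)

```text
clock: 98.2
ee_pos: [0.5123, -0.3896, 0.1337]
orientation: [-3.14, 0.003, 3.062]
ft_force: [-0.4, -1.4, 0.2]
grip_width: 0.551
```

Request:
carry_out(
  targets=[
    [[-0.4,0.9,0,0,0,0,0.4],[-0.8,1.8,0,0,0,0,0.4],[-1.0,2.2,0,0,0,0,0.4],[-1.2,2.6,0,0,0,0,0.4],[-1.2,2.6,0,0,0,0,0.4],[-1.2,2.6,0,0,0,0,0.4],[-1.2,2.6,0,0,0,0,0.4],[-0.9,2.1,0,0,0,0,0.4],[-0.5,1.2,0,0,0,0,0.4],[0,0,0,0,0,0,0.4]],
  ],
)

```text
clock: 99.2
ee_pos: [0.6129, -0.1978, 0.1275]
orientation: [3.137, -0.006, 3.061]
ft_force: [-0.3, -0.0, -0.2]
grip_width: 0.553
```

```bash
python3 -c "
from h import *
plan([.623,-.1832,.02],None,1); plan([.623,-.1832,.02],3.063,1)"
```

```text
t 99.20 tcp [ 0.6129 -0.1978  0.1275] rpy [ 3.1375 -0.0055  3.0612] F [-0.3 -0.  -0.2] g 0.553 q [-0.397  0.164  1.721  0.002  1.263 -1.888]
dist 0.109 rot [0. 0. 0.]
[-0.9496, 1.4905, 10.7534, 0.0, 0.0, 0.0]
t 99.20 tcp [ 0.6129 -0.1978  0.1275] rpy [ 3.1375 -0.0055  3.0612] F [-0.3 -0.  -0.2] g 0.553 q [-0.397  0.164  1.721  0.002  1.263 -1.888]
dist 0.109 rot [ 0.0041 -0.0055 -0.0018]
[-0.9496, 1.4905, 10.7534, 0.0041, -0.0055, -0.0018]
```

Request:
carry_out(
  targets=[
    [[-0.1,0.15,0.4,0.0005,-0.001,0,0.4],[-0.13,0.2,0.8,0.0005,-0.001,0,0.4],[-0.15,0.25,1.2,0.0005,-0.001,0,0.4],[-0.15,0.25,1.5,0.0005,-0.001,0,0.4],[-0.15,0.2,1.5,0.0005,-0.001,0,0.4],[-0.1,0.15,1.5,0.0005,0,0,0.4],[0,0.1,1.4,0,0,0,0.4],[0,0,1.0,0,0,0,0.4],[0,0,0.5,0,0,0,0.4],[0,0,0,0,0,0,0.4]],
  ],
)

```text
clock: 100.2
ee_pos: [0.618, -0.1868, 0.0167]
orientation: [3.14, -0.007, 3.057]
ft_force: [0.1, -0.8, -0.1]
grip_width: 0.552
```

```bash
python3 -c "
from dm import *
plan([.623,-.1832,-.009],3.063,1)"
```

```text
t 100.20 tcp [ 0.618  -0.1868  0.0167] rpy [ 3.14   -0.0071  3.0571] F [ 0.1 -0.8 -0.1] g 0.552 q [-3.760e-01  2.830e-01  1.783e+00 -1.000e-03  1.083e+00 -1.862e+00]
dist 0.0264 rot [ 0.0016 -0.0071 -0.0059]
[-0.4853, 0.3951, 2.564, 0.0016, -0.0071, -0.0059]
```

Request:
carry_out(
  targets=[
    [[-0.12,0.1,0.1,0.0003,-0.001,-0.001,0.4],[-0.12,0.1,0.2,0.0003,-0.001,-0.001,0.4],[-0.12,0.1,0.3,0.0003,-0.001,-0.001,0.4],[-0.1,0.08,0.4,0.0003,-0.001,-0.001,0.4],[0,0,0.4,0.0003,-0.001,-0.001,0.4],[0,0,0.4,0,-0.001,0,0.4],[0,0,0.3,0,0,0,0.4],[0,0,0.2,0,0,0,0.4],[0,0,0.1,0,0,0,0.4],[0,0,0,0,0,0,0.4]],
  ],
)

```text
clock: 101.2
ee_pos: [0.6254, -0.184, -0.0066]
orientation: [-3.14, 0.004, 3.062]
ft_force: [-0.9, 0.5, -0.4]
grip_width: 0.55
```

```bash
python3 -c "
from dm import *
plan([.623,-.1832,-.010],3.063,1)"
```

```text
t 101.20 tcp [ 0.6254 -0.184  -0.0066] rpy [-3.14    0.0043  3.0625] F [-0.9  0.5 -0.4] g 0.550 q [-0.368  0.317  1.785 -0.     1.035 -1.86 ]
dist 0.0043 rot [-0.0015  0.0043 -0.0005]
[0.2507, 0.0572, 0.3404, -0.0015, 0.0043, -0.0005]
```

Request:
carry_out(
  targets=[
    [[0,0,0.08,0,0,0,0.4],[0,0,0.08,0,0,0,0.4],[0,0,0.08,0,0,0,0.4],[0,0,0.06,0,0,0,0.4],[0,0,0.05,0,0,0,0.4],[0,0,0,0,0,0,0.4],[0,0,0,0,0,0,0.55],[0,0,0,0,0,0,0.58],[0,0,0,0,0,0,0.62],[0,0,0,0,0,0,0.66]],
  ],
)

```text
clock: 102.2
ee_pos: [0.6262, -0.1843, -0.0094]
orientation: [-3.14, 0.006, 3.062]
ft_force: [0.7, -0.2, 0.0]
grip_width: 0.641
```

Request:
carry_out(
  targets=[
    [[0,0,0,0,0,0,0.68],[0,0,0,0,0,0,0.68],[0,0,-0.2,0,0,0,0.68],[0,0,-0.5,0,0,0,0.68],[0,0,-1.0,0,0,0,0.68],[0,0,-1.5,0,0,0,0.68],[0,0,-2.0,0,0,0,0.68],[0,0,-2.0,0,0,0,0.68],[0,0,-2.0,0,0,0,0.68],[0,0,-2.0,0,0,0,0.68]],
  ],
)

```text
clock: 103.2
ee_pos: [0.6245, -0.1836, 0.11]
orientation: [-3.14, 0.004, 3.062]
ft_force: [0.7, -0.5, 0.1]
grip_width: 0.681
```

Request:
carry_out(
  targets=[
    [[1.0,0,-2.0,0,0,0,0.68],[2.0,0,-2.0,0,0,0,0.68],[3.0,0,-1.0,0,0,0,0.68],[3.0,0,0,0,0,0,0.68],[3.0,0,0,0,0,0,0.68],[3.0,0,0,0,0,0,0.68],[3.0,0,0,0,0,0,0.68],[3.0,0,0,0,0,0,0.68],[2.0,0,0,0,0,0,0.68],[0,0,0,0,0,0,0.68]],
  ],
)

```text
clock: 104.2
ee_pos: [0.3931, -0.167, 0.1805]
orientation: [-3.128, 0.034, 3.064]
ft_force: [0.3, -0.6, -0.5]
grip_width: 0.683
```

```bash
python3 -c "
from bush import *
st()
for n,b in(('top',((425,220),(505,300))),('scene',((270,335),(366,425)))):
    s=bushes(n); h=hsv(s); cv2.imwrite(f'pics/z_{n}.png',s['frame'])
    red=(((h[...,0]<8)|(h[...,0]>172))&(h[...,1]>120)&(h[...,2]>60)).astype(np.uint8)
    for a,c,k in reg(s,red,*b,20): print(n,'cap',a,world(s,[c],.037))
    nb=notblue(s)
    yel=((h[...,0]>20)&(h[...,0]<40)&(h[...,1]>90)).astype(np.uint8)
    gr=cv2.morphologyEx(((h[...,1]<60)&(h[...,2]>60)|(red>0)).astype(np.uint8),cv2.MORPH_OPEN,np.ones((3,3),np.uint8))
    for a,c,k in reg(s,gr,*b,100):
        w=world(s,k,.014); print(n,'dish',a,circ(w),w.min(0),w.max(0))
    for a,c,k in reg(s,nb,*(((210,285),(270,405)) if n=='top' else ((540,228),(600,345))),50): print(n,'pad',cv2.minAreaRect(world(s,k,0)))
    wh=((h[...,1]<70)&(h[...,2]>90)).astype(np.uint8)
    for a,c,k in reg(s,wh,*(((210,285),(270,405)) if n=='top' else ((540,228),(600,345))),100): print(n,'blade',cv2.minAreaRect(world(s,k,.004)))
a=cv2.imread('pics/z_scene.png')[130:310,60:440]; b=cv2.imread('pics/z_top.png')[130:270,90:410]
a=cv2.resize(a,(640,303));b=cv2.resize(b,(640,280));cv2.imwrite('pics/z.png',np.vstack([a,b]))
"
```

```text
t 104.20 tcp [ 0.3931 -0.167   0.1805] rpy [-3.1281  0.0343  3.0639] F [ 0.3 -0.6 -0.5] g 0.683 q [-0.53  -0.422  2.159  0.003  1.368 -2.023]
top 27 [0.5894 0.0406] line xy mm [ -0.  -36.8]
top 31 [0.5837 0.077 ] line xy mm [-0.3  0.1]
top 66 [0.579  0.1206] line xy mm [ 1.4 43.8]
top cap 162 [[ 0.62451243 -0.18398468]]
top dish 657 (array([ 0.62398531, -0.18616559]), np.float64(0.05169745660579649)) [ 0.57466245 -0.23674327] [ 0.6756534  -0.13348734]
top pad ((0.4324766993522644, 0.3232002854347229), (0.07002845406532288, 0.24012015759944916), 82.90255737304688)
top blade ((0.43119192123413086, 0.3241391181945801), (0.05294475331902504, 0.22251680493354797), 82.95661926269531)
scene 90 [0.5776 0.1223] line xy mm [ 0.2 45.8]
scene 38 [0.582  0.0788] line xy mm [-1.7  2.1]
scene 41 [0.5889 0.0421] line xy mm [ -0.3 -35.2]
scene cap 268 [[ 0.6329135  -0.18167438]]
scene dish 929 (array([ 0.62335813, -0.18324136]), np.float64(0.05190960215383026)) [ 0.56709385 -0.23492499] [ 0.6755658 -0.1324419]
scene pad ((0.43006300926208496, 0.324737012386322), (0.0740523412823677, 0.24518446624279022), 83.11624145507812)
scene blade ((0.4278832674026489, 0.3239458501338959), (0.05654187127947807, 0.2301778346300125), 83.15817260742188)
```

View pics/z.png

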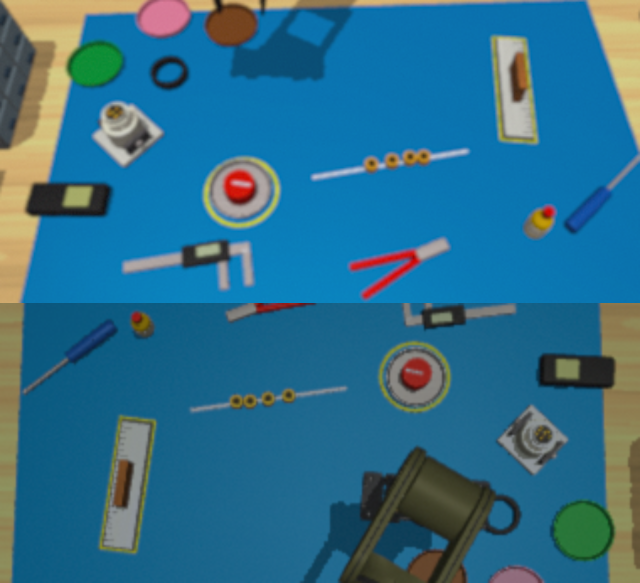

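The last picture shows the cap top side up in the dish, the dish in its ring, and the blade on its pad. One outer bush was knocked along the row and now sits beside its neighbour. I have too few turns left to redo a straightedge pass safely, so I measure that bush and hand in.

```bash
python3 -c "
from bush import *
for n in('top','scene'):
    s=snapshot(n); h=hsv(s); m=((h[...,0]>10)&(h[...,0]<32)&(h[...,1]>110)&(h[...,2]>50)).astype(np.uint8)
    m=cv2.morphologyEx(m,cv2.MORPH_CLOSE,np.ones((3,3),np.uint8))
    lo,hi=((275,250),(425,330)) if n=='top' else ((370,290),(545,385))
    for a,c,k in reg(s,m,lo,hi,55):
        y,x=np.nonzero(cv2.drawContours(np.zeros_like(m),[k],-1,1,-1)); p=np.c_[x,y].astype(np.float32)
        _,_,cc=cv2.kmeans(p,2,None,(3,50,.01),5,cv2.KMEANS_PP_CENTERS)
        for q in cc: d=world(s,[q],.0105)[0]-C; print(n,(d@X*1000).round(1),(d@Y*1000).round(1))
st(); finish_job()
"
```

```text
top 2.5 54.6
top 0.1 32.6
scene -0.6 34.8
scene 1.7 57.5
t 104.40 tcp [ 0.3952 -0.1672  0.1801] rpy [-3.1289  0.0334  3.0654] F [-0.2 -1.4  0.6] g 0.679 q [-0.528 -0.416  2.155  0.003  1.366 -2.023]
the job is handed in; nothing more can be done
```

I handed the job in with everything in place except one bush, which ended 2–2.5 mm off the centre of the line. It took about 104 s of the 210 s.

- **Bushes:** I pushed all four upright onto the line with the straightedge, and right afterwards they measured within about 0.5 mm (top view) and 2 mm (oblique view). One outer bush was later knocked about 20 mm along the row, towards its neighbour. It was 2.5 mm off in the top view and 1.7 mm in the oblique view. I did not push it straight again because too few turns were left to do that safely. The row also sits about 13 mm from the middle of the line lengthwise; I took "centred on the line" to mean across it.
- **Straightedge:** It is back on its grey rectangle, within 2.5 mm of the centre and square to within 0.1° in both views.
- **Dish:** I slid it on without lifting, and it is about 1.5–2 mm from the ring's centre. That took a few pushes, because the real fingertips were 20 mm higher than the reported position and the first attempts passed over the dish.
- **Cap:** I unscrewed it in three grips, about 14 rad in all, with almost no force, after the dish was on the ring. It lies top side up in the dish; its offset from the dish centre is about 2 mm in the top view. The oblique view gives about 10 mm, but that reading is skewed by the cap's visible side.
- **Other tools:** They look undisturbed in the last picture, but I did not measure them.

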